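# Roll a cap strip home on a tube block

### The job

The white cap strip on the second row of the tube block is only laid on and stands proud. Take the hand roller out of its holder and roll it along that strip with firm pressure until all six caps sit fully home, level with the finished strip beside them; press only with the roller, and never harder than 45 N. Then hang the roller back in its holder and let go, leaving the other things on the bench where they are.

Things in the scene. Friction and masses are not known exactly. Their poses are not given: they have to be found in the camera images.
- tube_block: Capping stand fixed to the bench: base 112 x 150 mm; on it a screw-set platform carries a clamped grey rack of 4 rows x 6 tubes. Origin: bench level, centre. Rows run along y (tubes at y = -45, -27 .. 45 mm), at x = -27, -9, 9, 27 mm. Row -27: finished white strip; row -9: the proud strip; the others open tubes. The platform is locked 0 to 18 mm up: its height is NOT in this pose, feel for it.
- strip_mid (a point): Middle of the proud strip in plan (caps 15.6 mm across, 3 mm thick), a fixed point 65 mm above the bench. The strip's top when home lies 0 to 18 mm above this point, depending on the locked platform; now it stands up to 5 mm higher still. Strip along tube_block's y.
- strip_end_plain (a point): Centre of the strip's cap 1 (-y end, without tab) in plan, 65 mm above the bench: 0 to 18 mm below the cap's top when home.
- strip_end_tab (a point): Centre of the strip's cap 6 (+y end; a flat pull tab sticks out 13 mm beyond it) in plan, 65 mm above the bench: 0 to 18 mm below the cap's top when home.
- cap_1 (a joint): How far cap 1 of the strip (counted from the plain end) is pushed in, m: 0 = 5 mm proud, 0.005 = home on its tube. A tight plug: moves only under about 12 to 18 N (differs from cap to cap) and stays where it is left.
- cap_2 (a joint): How far cap 2 of the strip (counted from the plain end) is pushed in, m: 0 = 5 mm proud, 0.005 = home on its tube. A tight plug: moves only under about 12 to 18 N (differs from cap to cap) and stays where it is left.
- cap_3 (a joint): How far cap 3 of the strip (counted from the plain end) is pushed in, m: 0 = 5 mm proud, 0.005 = home on its tube. A tight plug: moves only under about 12 to 18 N (differs from cap to cap) and stays where it is left.
- cap_4 (a joint): How far cap 4 of the strip (counted from the plain end) is pushed in, m: 0 = 5 mm proud, 0.005 = home on its tube. A tight plug: moves only under about 12 to 18 N (differs from cap to cap) and stays where it is left.
- cap_5 (a joint): How far cap 5 of the strip (counted from the plain end) is pushed in, m: 0 = 5 mm proud, 0.005 = home on its tube. A tight plug: moves only under about 12 to 18 N (differs from cap to cap) and stays where it is left.
- cap_6 (a joint): How far cap 6 of the strip (counted from the plain end) is pushed in, m: 0 = 5 mm proud, 0.005 = home on its tube. A tight plug: moves only under about 12 to 18 N (differs from cap to cap) and stays where it is left.
- cap_roller: Hand roller: rubber wheel 48 mm in diameter, 18 wide, free in a steel fork (33 mm over the axle ends); above it a steel guard plate 36 x 74 x 5 mm, a neck, an upright black handle 26 (x) x 30 (y) x 60 mm. About 0.33 kg. Origin: lowest point of the wheel; z up, axle along x, rolls along y. Above the origin: axle 24, plate's underside 52, handle 68 to 128 mm.
- roller_wheel (a joint): Turn of the wheel in its fork, rad; 0 at the start, no stops; rolling 24 mm is 1 rad.
- roller_holder: White holder fixed to the bench, foot 74 x 104 mm. Two end walls (inner faces y = +-28.5 mm, 9 thick, tops 58 mm above the bench) carry the ends of the roller's guard plate; two low side walls (inner faces x = +-22 mm, tops 39 mm). The wheel hangs free between. Origin: bench level, centre. Hung up, the roller's origin is 6 mm above it, axes parallel or half turned.
- spare_strip: Bystander: spare white cap strip lying flat on the bench, 12 x 106 x 10 mm; origin at the underside's centre.
- petri_dish_a: Bystander: petri dish, 59 mm across, 15 mm high; origin at the underside's centre.
- slide_case: Bystander: small green slide box 65 x 85 x 30 mm; origin at the underside's centre.
- marker_pen: Bystander: marker pen lying flat, 17 x 135 x 16 mm; origin at the underside's centre.
- tape: Bystander: roll of tape lying flat, 100 mm across, 25 mm high; origin at the underside's centre.

How it is judged:
By the outcome, as a careful person would: the job done as asked, in the order asked, and still so for the second after the job is handed in, with the robot touching nothing.
It also fails if it takes over 70 s, if anything falls off the work surface, if the arm or the gripper's body presses on something with over 40 N, if the wrist force passes 120 N, or if a joint passes its speed limit or range.

### The arm

A 6-joint arm with a two-finger parallel gripper is mounted at the origin on the work surface; the furniture and walls round the work are solid. World frame = base frame: x ahead of the robot, y to its left, z up, the work surface at z = 0. Lengths are in m, angles in rad, forces in N, time in s.
With the tool pointing down it reaches from about 0.25 to 0.725 m from the base axis. Payload 4 kg.
Tool frame: the origin (TCP) lies at the very end of the fingers, on their centre line; the grasp point (between the pads) lies 19 mm behind it; z points along the fingers, y is the direction in which the jaws open and shut (so a half turn about z gives the same grasp; the last joint's range is limited). The gripper opens to 85 mm and grips with 20 to 120 N. Pads are 22 mm wide; open, the fingers measure 114 mm over their backs; the gripper's body (76 mm by 85 mm) begins 54 mm behind the grasp point. The pads swing forward as they close: fully open they stand 13 mm farther back than shut.
Start: joints at [-1.272, 0.241, 0.005, 1.335, 0, 1.571], TCP at [0.147, -0.478, 0.231] pointing down, gripper open.
Joint ranges: [-2.72, 2.72], [-1.05, 1.87], [-1.09, 1.28], [-1.99, 2.15], [-1.42, 1.44], [-3.14, 3.14]. Speed limits (rad/s): [2.79, 2.79, 3.14, 3.14, 3.14, 3.14].

### API

Orientations are given as a unit quaternion [x, y, z, w].
In Python, from workcell import bot gives the robot as it stands.
- The arm moves only by the shell command python3 -m crank 'ROWS'. ROWS is JSON, a list that holds one entry, the list of rows, each a list of 5 numbers: the shift along the tool's x, y, z in mm, then the turn about the tool's z in degrees, then the closure in counts, from 0 (fully open) to 255 (shut). In form: [[[tx, ty, tz, turn, grip], ...]]. A call has 1 to 12 rows; each row shifts and turns the pose as measured when the row begins, along the tool's axes as they then stand; what a row does not reach is not made up. A row lasts 1/8 s, in which the tool goes at most 62.5 mm and 10.7 degrees, less where a joint would pass 70% of its speed; a pose out of reach is approached as far as the arm can. A call is refused whole if a number of a shift passes 62.5 or a number of a turn 10.7, either way. A call with a gripper value outside its range is refused whole. The fingers move at their own pace and stop on an object; the grip force is fixed at half the most. Time passes only in rows, so rows that do not move let the fingers close. It gives the time, the measured TCP pose, the force and the opening at its end, in the units of the state.
- bot.get_obs(): the state, without advancing time (a new reading comes with each control period).
- bot.camera(name): name is "scene" or "side" or "wrist"; returns a dict with "img" (384x512x3 uint8, blue, green, red), "depth" (384x512 float32, m along the optical axis (not along the pixel's ray), 0 where there is no reading), "fx", "fy", "cx", "cy" (pixels), "D" ([k1, k2, p1, p2, k3] as OpenCV has them; the pictures are not rectified), "R" (3x3) and "t" (3): a world point X has camera coordinates R X + t; the wrist camera has in their place "T_tool_cam" (4x4, takes a point from camera to tool coordinates, whose origin is the TCP and whose axes are the flange's). Camera axes: x right, y down, z forward; pixel columns grow to the right and rows downward; lengths in m; the calibration is good to about 2 mm. A picture is of the moment at which its call begins: read the wrist's pose just before it.
- bot.job_done(): hands the job in, once; it reports no verdict.
The state is a dict: "clock": time; "joint_pos": joint angles; "joint_vel": joint speeds; "tau": joint torques, N m; "eef_pos": TCP position; "tool_rot": TCP orientation; "ft_force": force on the tool from outside, world axes, zero at the start; "ft_torque": the same for the moment, N m; "grip_width": finger opening in m.
Only numpy, scipy, OpenCV 4.12 (cv2) and the standard library are available. Lean on these libraries where they do the work, as an engineer would, in place of code of your own. Each camera call takes 0.05 s, during which the arm holds its last target.

## Working session

There is one attempt and no reset: what is moved stays moved. The work goes in short steps, Python scripts to look and compute and a shell command to move; the robot and the scene stay as the last step left them, time stands still between calls to the robot, and variables do not carry over. Pictures are saved under pics/ and viewed, and the job is handed in when it is done.

```bash
ls; mkdir -p pics
python3 - <<'E'
from workcell import bot
import cv2
o=bot.get_obs(); print(o)
for n in ("scene","side","wrist"):
    c=bot.camera(n); cv2.imwrite(f"pics/{n}0.png",c["img"])
    print(n,c["fx"],c["fy"],c["cx"],c["cy"],c["D"],c.get("R"),c.get("t"),c.get("T_tool_cam"))
E
```

```text
pics
{'clock': 0.0, 'joint_pos': array([-1.27200607e+00,  2.41414059e-01,  3.71966944e-03,  1.33521804e+00,
       -8.04043003e-07,  1.57081931e+00]), 'joint_vel': array([-0.00173626,  0.00040554, -0.00081186,  0.00059406, -0.00192103,
       -0.00080815]), 'tau': array([-5.40420151e-04, -3.72316110e+01,  2.52410388e+01,  1.67736236e-02,
       -7.12233532e-05,  1.53858579e-06]), 'eef_pos': array([ 0.14699293, -0.47723317,  0.2304107 ]), 'tool_rot': array([ 9.88862445e-01,  1.48828580e-01, -1.57889721e-04, -1.04620280e-03]), 'ft_force': array([-0.10613318, -0.19390703,  0.57325682]), 'ft_torque': array([-0.05903854,  0.026064  , -0.00392685]), 'grip_width': 0.08528911071846694}
scene 399.45290410164586 399.45290410164586 258.35845281936986 190.79791541194683 [0.03088133 0.         0.         0.         0.        ] [[ 0.64902462 -0.76067694 -0.01173183]
 [-0.49470896 -0.41027976 -0.76611589]
 [ 0.57795336  0.50303192 -0.64259536]] [-0.35911312  0.32926069  0.57493185] None
side 374.8250022131368 374.8250022131368 254.15050339660615 191.45635614239788 [-0.05926126  0.          0.          0.          0.        ] [[-0.98111782 -0.19204842  0.02291791]
 [-0.11241406  0.46980273 -0.87558465]
 [ 0.15738776 -0.861628   -0.48252077]] [0.52860821 0.10624491 0.8920814 ] None
wrist 284.7452556424827 284.7452556424827 254.55746993386995 194.46255810417213 [-0.03978352  0.          0.          0.          0.        ] None None [[-2.54081234e-04 -9.51861893e-01 -3.06527113e-01  7.99210973e-02]
 [ 9.99999965e-01 -2.62633831e-04 -1.33433207e-05  3.84995418e-04]
 [-6.78033917e-05 -3.06527106e-01  9.51861927e-01 -1.42124514e-01]
 [ 0.00000000e+00  0.00000000e+00  0.00000000e+00  1.00000000e+00]]
```

View pics/scene0.png

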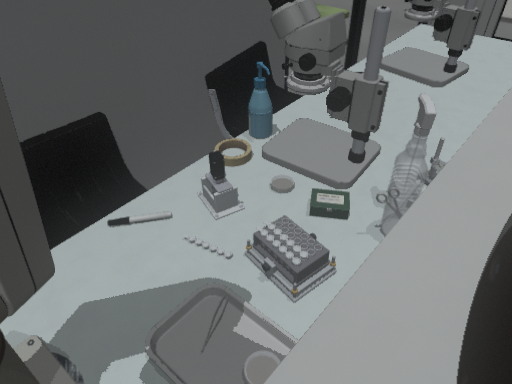

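View pics/side0.png

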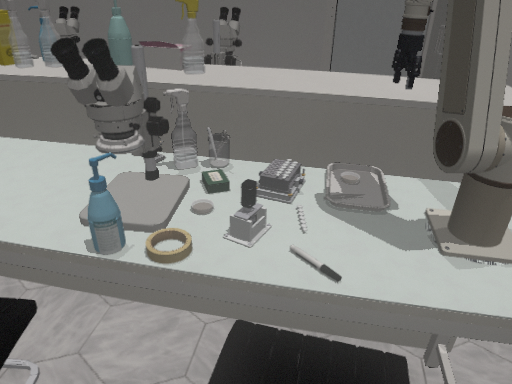

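View pics/wrist0.png

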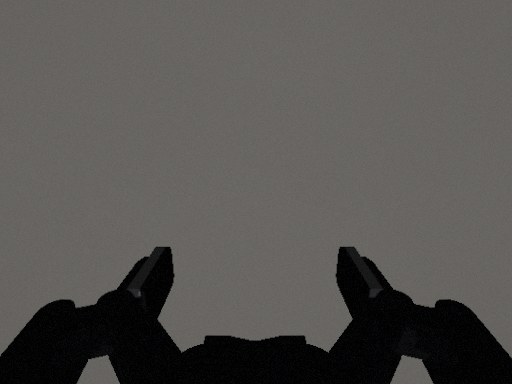

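The scene view shows the holder with the roller at about (219,190), the tube block at (290,250), the slide case at (330,203) and the dish at (283,184). The pen is at (140,218) and the spare strip at (208,246). The side view shows the handle at (249,193) and the block at (281,178). Next I'll get coarse positions from depth.

```bash
cat > h.py <<'E'
import numpy as np, cv2
from workcell import bot
def K(c): return np.array([[c["fx"],0,c["cx"]],[0,c["fy"],c["cy"]],[0,0,1.]])
def ext(c,o=None):
    """world->cam R,t"""
    if c.get("R") is not None: return np.array(c["R"]),np.array(c["t"]).ravel()
    from scipy.spatial.transform import Rotation as Ro
    T=np.eye(4);T[:3,:3]=Ro.from_quat(o["tool_rot"]).as_matrix();T[:3,3]=o["eef_pos"]
    W=np.linalg.inv(T@np.array(c["T_tool_cam"]));return W[:3,:3],W[:3,3]
def ray(c,px,o=None):
    R,t=ext(c,o); p=cv2.undistortPoints(np.array(px,float).reshape(-1,1,2),K(c),np.array(c["D"]))[:,0]
    d=np.c_[p,np.ones(len(p))]@R; return -R.T@t,d
def plane(c,px,z,o=None):
    C,d=ray(c,px,o); return C+d*((z-C[2])/d[:,2])[:,None]
def cloud(c,o=None):
    h,w=c["depth"].shape; u,v=np.meshgrid(np.arange(w),np.arange(h))
    C,d=ray(c,np.stack([u,v],-1).reshape(-1,2),o)
    return (C+d*c["depth"].reshape(-1,1)).reshape(h,w,3)
def proj(c,X,o=None):
    R,t=ext(c,o); return cv2.projectPoints(np.array(X,float).reshape(-1,1,3),cv2.Rodrigues(R)[0],t,K(c),np.array(c["D"]))[0][:,0]
E
python3 - <<'E'
from h import *
c=bot.camera("scene"); s=bot.camera("side")
P=cloud(c);Q=cloud(s)
np.savez("cl.npz",P=P,Q=Q)
for n,(u,v) in dict(handle=(217,160),plate=(215,185),foot=(222,208),rack=(290,245),slide=(330,196),dish=(283,182),pen=(140,218),spare=(208,246),tape=(233,143)).items(): print(n,P[v,u].round(3))
for n,(u,v) in dict(handle=(249,185),rack=(283,172)).items(): print(n,Q[v,u].round(3))
for nm,c in (("scene",c),("side",s)):
    x0,y0,w,h=(170,140,200,170) if nm=="scene" else (190,140,140,110)
    cv2.imwrite(f"pics/{nm}1.png",cv2.resize(c["img"][y0:y0+h,x0:x0+w],None,fx=4 if nm=="scene" else 5,fy=3.5 if nm=="scene" else 5,interpolation=2))
E
```

```text
handle [0.526 0.09  0.127]
plate [0.517 0.093 0.063]
foot [0.511 0.071 0.011]
rack [ 0.474 -0.145  0.072]
slide [ 0.682 -0.102  0.029]
dish [0.67  0.021 0.013]
pen [0.372 0.185 0.013]
spare [0.414 0.016 0.007]
tape [0.718 0.231 0.014]
handle [0.531 0.115 0.131]
rack [ 0.48  -0.103  0.065]
```

Run:
```python
import numpy as np
d=np.load("cl.npz")
for k in "PQ":
    P=d[k]
    m=(P[...,2]>0.012)&(P[...,2]<0.3)&(P[...,0]>0.1)&(P[...,0]<0.9)&(abs(P[...,1])<.6)
    X=P[m]
    import cv2
    n,l,st,ce=cv2.connectedComponentsWithStats(m.astype(np.uint8))
    for i in range(1,n):
        if st[i,4]>25:
            Y=P[l==i]; print(k,st[i],Y.min(0).round(3),Y.max(0).round(3),np.median(Y,0).round(3))
```

```text
P [ 262   36  128  150 9953] [ 0.729 -0.109  0.012] [0.9   0.166 0.3  ] [ 0.826 -0.006  0.171]
P [ 248   62   25   74 1255] [0.786 0.173 0.012] [0.851 0.255 0.211] [0.807 0.208 0.093]
P [  145    94   367   290 36742] [ 0.187 -0.451  0.012] [ 0.899 -0.05   0.246] [ 0.393 -0.359  0.237]
P [ 201  138   51   73 1710] [0.495 0.057 0.012] [0.738 0.257 0.135] [0.53  0.096 0.043]
P [431 161   9   9  26] [ 0.892 -0.252  0.05 ] [ 0.9   -0.237  0.071] [ 0.899 -0.246  0.056]
P [271 174  24  15 294] [ 0.643 -0.004  0.012] [0.702 0.055 0.018] [0.671 0.025 0.014]
P [310 188  40  27 914] [ 0.627 -0.158  0.012] [ 0.722 -0.056  0.032] [ 0.668 -0.111  0.029]
P [107 211  64  12 239] [0.319 0.145 0.012] [0.427 0.232 0.017] [0.37  0.19  0.014]
P [ 246  215   90   81 3962] [ 0.423 -0.214  0.012] [ 0.552 -0.054  0.076] [ 0.469 -0.148  0.061]
P [   6  228   49   72 1932] [ 0.1   -0.049  0.202] [ 0.148 -0.011  0.3  ] [ 0.121 -0.033  0.262]
Q [  163    55   264   154 22461] [ 0.1   -0.6    0.012] [ 0.9   -0.047  0.3  ] [ 0.476 -0.339  0.155]
Q [  80   80  110  171 9128] [ 0.729 -0.104  0.012] [0.9   0.261 0.3  ] [0.813 0.113 0.109]
Q [ 433  106   45   67 2126] [ 0.1   -0.032  0.18 ] [0.15  0.101 0.3  ] [0.125 0.052 0.25 ]
Q [ 230  159   76   81 2652] [ 0.423 -0.196  0.012] [0.571 0.149 0.134] [ 0.516 -0.053  0.054]
Q [202 169  28  21 424] [ 0.627 -0.154  0.012] [ 0.719 -0.053  0.031] [ 0.67  -0.09   0.028]
Q [340 171  20  11 146] [ 0.262 -0.262  0.012] [ 0.319 -0.201  0.017] [ 0.289 -0.229  0.015]
Q [191 198  23  13 202] [ 0.642 -0.002  0.012] [0.699 0.058 0.016] [0.67  0.028 0.014]
Q [145 228  47  31 717] [0.64  0.157 0.012] [0.739 0.258 0.025] [0.687 0.215 0.022]
Q [292 245  49  33 190] [0.321 0.149 0.012] [0.425 0.235 0.016] [0.37  0.197 0.013]
```

View pics/scene1.png

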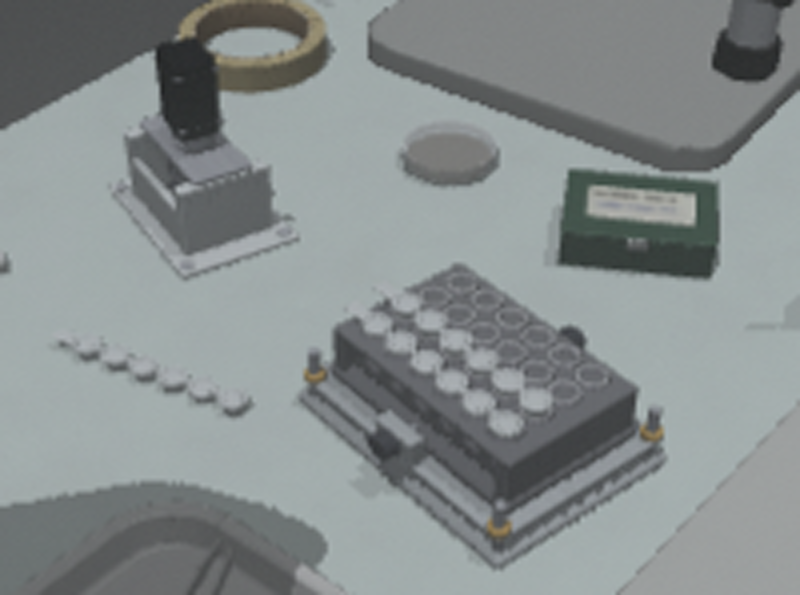

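View pics/side1.png

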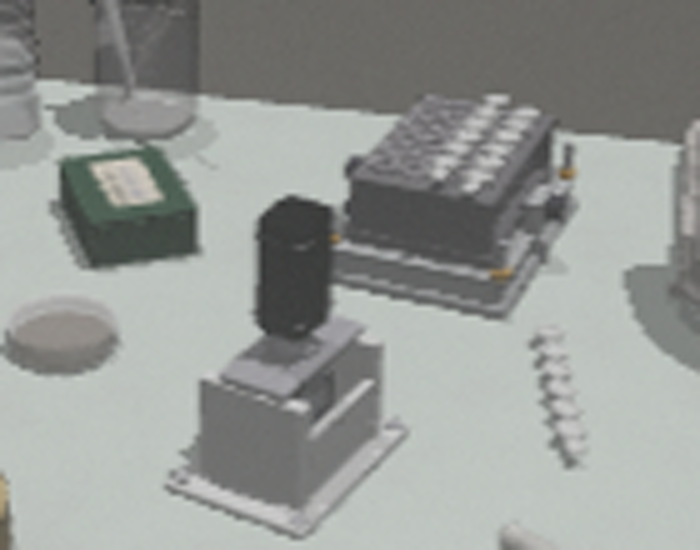

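The roller is near (0.53, 0.10) and the block near (0.49, -0.135), with the finished strip on the robot's side. I'll move over the block and look with the wrist camera.

```bash
python3 -m crank '[[[51,-30,-6,0,0],[51,-30,-6,0,0],[51,-30,-6,0,0],[51,-30,-6,0,0],[51,-30,-6,0,0],[51,-30,-6,0,0],[51,-30,-6,0,0],[51,-30,-6,10,0],[0,0,0,7,0],[0,0,0,0,0]]]'
```

```text
clock: 1.5
eef_pos: [0.4752, -0.1213, 0.279]
tool_rot: [1.0, 0.001, 0.001, -0.0]
ft_force: [0.6, 0.5, 0.4]
grip_width: 0.0853
```

Run:
```python
from h import *
o=bot.get_obs(); c=bot.camera("wrist"); print(o["clock"],o["eef_pos"],o["tool_rot"],o["ft_force"])
cv2.imwrite("pics/w1.png",c["img"]); np.savez("w1.npz",img=c["img"],depth=c["depth"],P=cloud(c,o))
```

```text
1.5 [ 0.47523342 -0.12126916  0.27897051] [ 9.99999152e-01  7.25066700e-04  1.06593943e-03 -1.82894817e-04] [0.59098886 0.46897619 0.44793583]
```

View pics/w1.png

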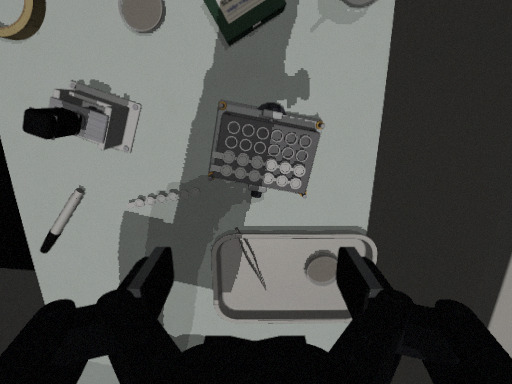

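The wrist view shows the block at (265,150), with the two white strips on its lower (robot) side. The holder and roller are at (95,115) and the spare strip at (160,198). I'll enlarge both.

Run:
```python
import cv2,numpy as np
i=np.load("w1.npz")["img"]
cv2.imwrite("pics/w1a.png",cv2.resize(i[90:205,200:335],None,fx=5.5,fy=5.2,interpolation=2))
cv2.imwrite("pics/w1b.png",cv2.resize(i[70:165,15:155],None,fx=5.5,fy=5.5,interpolation=2))
```

```text
(no output)
```

View pics/w1a.png

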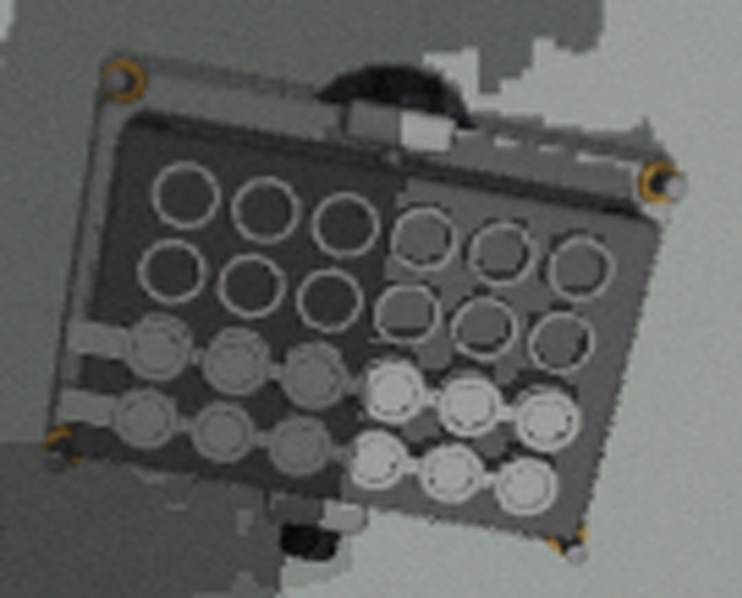

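View pics/w1b.png

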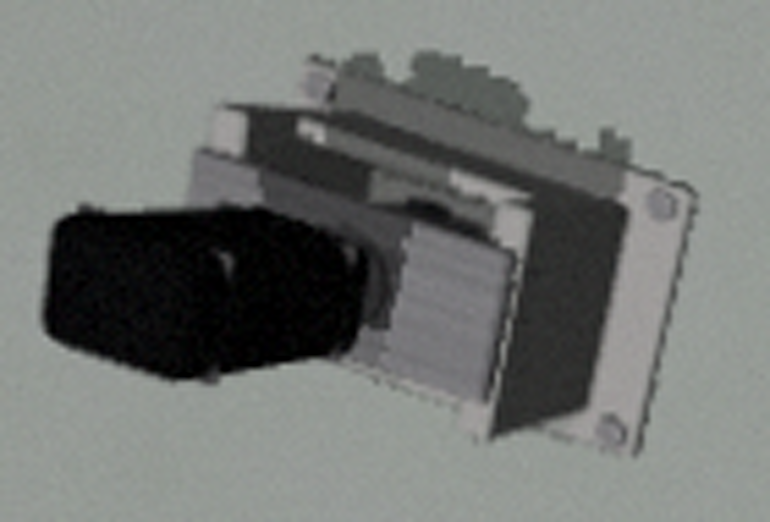

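```bash
cat > fit.py <<'E'
import numpy as np
def kabsch2(A,B):
    a=A-A.mean(0);b=B-B.mean(0)
    th=np.arctan2((a[:,0]*b[:,1]-a[:,1]*b[:,0]).sum(),(a*b).sum())
    R=np.array([[np.cos(th),-np.sin(th)],[np.sin(th),np.cos(th)]]); t=B.mean(0)-R@A.mean(0)
    return R,t,th,np.abs(A@R.T+t-B).max()
E
python3 - <<'E'
from h import *; from fit import kabsch2
o=bot.get_obs(); c=bot.camera("wrist"); P=cloud(c,o)
un=lambda a:(np.array(a,float)+.5)/[5.5,5.2]-.5+[200,90]
pr=un([(160,347),(236,361),(314,374),(393,390),(469,405),(547,418)])
fi=un([(147,417),(222,432),(300,446),(377,459),(451,472),(526,486)])
r3=un([(172,271),(251,286),(329,300),(407,313),(484,328),(561,342)])
r4=un([(185,195),(265,210),(345,224),(424,238),(502,253),(581,267)])
def dz(p): return np.array([np.median(P[int(round(v))-1:int(round(v))+2,int(round(u))-1:int(round(u))+2,2]) for u,v in p])
print("z proud",dz(pr).round(4),"fin",dz(fi).round(4)); 
print("rack",np.median(P[145:175,240:290,2]))
yy=np.array([45,27,9,-9,-27,-45])/1000
for zh in (.07,.074,.078):
    A=[];B=[]
    for p,x,z in ((pr,-.009,zh+.004),(fi,-.027,zh),(r3,.009,zh-.003),(r4,.027,zh-.003)):
        B.append(plane(c,p,z,o)[:,:2]); A.append(np.c_[np.full(6,x),yy])
    A=np.vstack(A);B=np.vstack(B)
    sc=np.sqrt(((B-B.mean(0))**2).sum()/((A-A.mean(0))**2).sum())
    R,t,th,e=kabsch2(A,B); print(zh,t.round(4),np.degrees(th),e,"scale",sc, "strip_mid",R@[-.009,0]+t, "sp mid",B[:6].mean(0))
E
```

```text
z proud [0.0736 0.0736 0.0728 0.0723 0.0724 0.0733] fin [0.0677 0.0688 0.0681 0.0687 0.0684 0.0684]
rack 0.06495583986828338
0.07 [ 0.493  -0.1345] -10.823076891942517 0.0008606456163027243 scale 0.9947692336442284 strip_mid [ 0.48414414 -0.1327776 ] sp mid [ 0.4845368  -0.13284647]
0.074 [ 0.4937 -0.1343] -10.824290565078002 0.0013772180944968127 scale 0.9834150960644723 strip_mid [ 0.48484824 -0.13262882] sp mid [ 0.4853461  -0.13271442]
0.078 [ 0.4944 -0.1342] -10.82553259341429 0.0018937907441121254 scale 0.9720609892057738 strip_mid [ 0.48555233 -0.13248005] sp mid [ 0.48615541 -0.13258238]
```

Depth and scale agree on a home-top height of about 0.068. The block's yaw is -10.8° and the strip middle is at about (0.484, -0.133). Next I'll look at the roller from above.

```bash
python3 -m crank '[[[-2,-46,0,0,0],[-2,-46,0,0,0],[-2,-46,0,0,0],[-2,-46,0,0,0],[-2,-46,0,0,0],[0,0,0,0,0]]]'
python3 - <<'E'
from h import *
o=bot.get_obs(); c=bot.camera("wrist"); print(o["clock"],o["eef_pos"],o["tool_rot"],o["ft_force"])
np.savez("w2.npz",img=c["img"],depth=c["depth"],P=cloud(c,o))
cv2.imwrite("pics/w2.png",c["img"]); cv2.imwrite("pics/w2a.png",cv2.resize(c["img"][80:230,190:340],None,fx=4,fy=4,interpolation=2))
E
```

```text
clock: 2.35
eef_pos: [0.464, 0.0485, 0.2808]
tool_rot: [0.999, 0.037, 0.0, -0.024]
ft_force: [-0.2, -0.2, -0.2]
grip_width: 0.0852
2.35 [0.46397631 0.0484601  0.28077496] [ 9.99004712e-01  3.73160658e-02  1.86560161e-04 -2.44348595e-02] [-0.18659096 -0.20278926 -0.16524042]
```

View pics/w2.png

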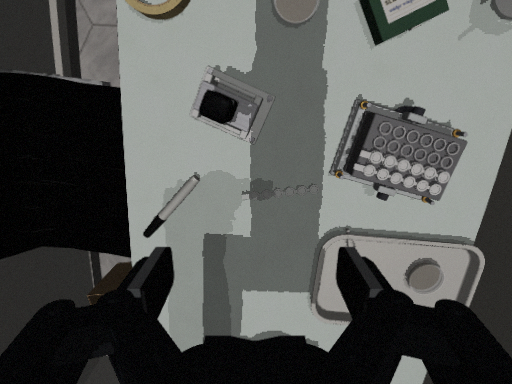

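View pics/w2a.png

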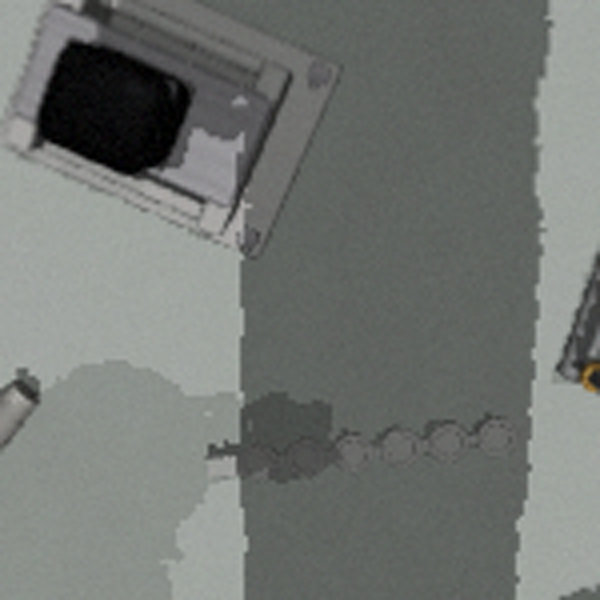

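```bash
python3 -m crank '[[[0,-50,0,0,0],[0,0,0,0,0],[0,0,0,0,0]]]';python3 - <<'E'
from h import *
o=bot.get_obs();print(o["eef_pos"],o["tool_rot"],o["joint_pos"],o["joint_vel"])
E
```

```text
clock: 2.78
eef_pos: [0.4636, 0.0711, 0.2832]
tool_rot: [0.998, 0.054, -0.001, -0.035]
ft_force: [-0.7, 0.8, 0.6]
grip_width: 0.0854
[0.46357957 0.07105695 0.28320864] [ 0.99792586  0.05393641 -0.00105068 -0.0351247 ] [0.10663845 0.15974281 0.03602604 1.44547866 0.0702771  3.14029542] [ 0.0040459   0.0015451   0.00386932 -0.00287524  0.00518717 -0.00067705]
```

Joint 6 hit its upper limit, J6 = J1 + 180° − yaw, and left a 4° tilt that the rows can't correct directly. I'll unwind to the opposite J6 limit and use a −y move there to take the tilt back out. After that I'll work half-turned, with J6 in mid-range.

```bash
cat > st.py <<'E'
from h import *
from scipy.spatial.transform import Rotation as Ro
o=bot.get_obs(); R=Ro.from_quat(o["tool_rot"]).as_matrix()
print("t",round(o["clock"],2),"p",(o["eef_pos"]*1000).round(2),"yaw",np.degrees(np.arctan2(R[1,0],R[0,0])).round(2),"zaxis tilt deg xy",np.degrees(R[:2,2]).round(2),"J",np.degrees(o["joint_pos"]).round(1),"F",o["ft_force"].round(1),"T",o["ft_torque"].round(2),"w",(o["grip_width"]*1000).round(1))
E
python3 st.py
python3 -m crank '[[[0,0,0,-10.7,0],[0,0,0,-10.7,0],[0,0,0,-10.7,0],[0,0,0,-10.7,0],[0,0,0,-10.7,0],[0,0,0,-10.7,0],[0,0,0,-10.7,0],[0,0,0,-10.7,0],[0,0,0,-10.7,0],[0,0,0,-10.7,0],[0,0,0,-10.7,0],[0,0,0,-10.7,0]]]' >/dev/null; python3 st.py
```

```text
Traceback (most recent call last):
  File "st.py", line 4, in <module>
    print("t",round(o["clock"],2),"p",(o["eef_pos"]*1000).round(2),"yaw",np.degrees(np.arctan2(R[1,0],R[0,0])).round(2),"zaxis tilt deg xy",np.degrees(R[:2,2]).round(2),"J",np.degrees(o["joint_pos"]).round(1),"F",o["ft_force"].round(1),"T",o["ft_torque"].round(2),"w",(o["grip_width"]*1000).round(1))
                                                                                                                                                                                                                                                                            ^^^^^^^^^^^^^^^^^^^^^^^^^^^^
AttributeError: 'float' object has no attribute 'round'
Traceback (most recent call last):
  File "st.py", line 4, in <module>
    print("t",round(o["clock"],2),"p",(o["eef_pos"]*1000).round(2),"yaw",np.degrees(np.arctan2(R[1,0],R[0,0])).round(2),"zaxis tilt deg xy",np.degrees(R[:2,2]).round(2),"J",np.degrees(o["joint_pos"]).round(1),"F",o["ft_force"].round(1),"T",o["ft_torque"].round(2),"w",(o["grip_width"]*1000).round(1))
                                                                                                                                                                                                                                                                            ^^^^^^^^^^^^^^^^^^^^^^^^^^^^
AttributeError: 'float' object has no attribute 'round'
```

```bash
sed -i 's/(o\["grip_width"\]\*1000).round(1)/round(o["grip_width"]*1000,1)/' st.py; python3 st.py; 
python3 -m crank '[[[0,0,0,-10.7,0],[0,0,0,-10.7,0],[0,0,0,-10.7,0],[0,0,0,-10.7,0],[0,0,0,-10.7,0],[0,0,0,-10.7,0],[0,0,0,-10.7,0],[0,0,0,-10.7,0],[0,0,0,-10.7,0],[0,0,0,-10.7,0],[0,0,0,-10.7,0],[0,0,0,-10.7,0]]]' >/dev/null; python3 st.py
```

```text
t 4.28 p [463.88  67.04 282.39] yaw 135.45 zaxis tilt deg xy [-0.4   3.88] J [ 5.7  9.2  2.  82.8  3.9 50.3] F [ 0.7 -0.2 -0.3] T [-0.05 -0.02  0.07] w 85.2
t 5.78 p [464.13  62.82 281.58] yaw -95.72 zaxis tilt deg xy [-0.47  3.74] J [  5.3   9.3   2.   82.8   3.8 -79. ] F [-0.5 -0.2  0.2] T [-0.06 -0.03 -0.01] w 85.1
```

```bash
python3 -m crank '[[[0,0,0,-10.7,0],[0,0,0,-10.7,0],[0,0,0,-10.7,0],[0,0,0,-10.7,0],[0,0,0,-10.7,0],[0,0,0,-10.7,0],[0,0,0,-10.7,0],[0,0,0,-10.7,0],[0,0,0,-10.7,0],[0,0,0,0,0]]]' >/dev/null; python3 st.py
python3 -m crank '[[[0,35,0,0,0],[0,35,0,0,0],[0,0,0,0,0]]]' >/dev/null; python3 st.py
```

```text
t 7.03 p [464.31  59.36 280.91] yaw 0.87 zaxis tilt deg xy [-0.52  3.63] J [   4.9    9.3    2.    82.8    3.7 -176. ] F [-0.2 -0.3  0.1] T [-0.13  0.01 -0.  ] w 85.5
t 7.4 p [465.63   8.02 276.27] yaw -1.11 zaxis tilt deg xy [-0.44  2.72] J [  -0.8    9.4    1.3   82.5    2.7 -179.7] F [-0.6  0.3  0.1] T [-0.02 -0.01 -0.03] w 85.4
```

```bash
python3 -m crank '[[[0,30,0,0,0],[0,30,0,0,0],[0,0,0,0,0]]]' >/dev/null; python3 st.py
python3 -m crank '[[[0,20,0,0,0],[0,0,0,0,0]]]' >/dev/null; python3 st.py
```

```text
t 7.78 p [465.46 -22.06 273.7 ] yaw -3.59 zaxis tilt deg xy [-0.42  1.23] J [  -3.5    9.5    1.1   82.2    1.2 -179.9] F [-0.2 -0.5  0.7] T [-0.03 -0.01  0.02] w 85.3
t 8.03 p [465.   -31.9  273.34] yaw -4.44 zaxis tilt deg xy [-0.44  0.72] J [  -4.4    9.5    1.1   82.1    0.7 -179.9] F [-0.1 -0.8  0.2] T [ 0.01 -0.04 -0.03] w 85.2
```

```bash
python3 -m crank '[[[0,20,0,0,0],[0,8,0,0,0],[0,0,0,0,0]]]' >/dev/null; python3 st.py
```

```text
t 8.4 p [464.05 -45.62 273.08] yaw -5.64 zaxis tilt deg xy [-0.5  -0.01] J [-5.600e+00  9.500e+00  1.100e+00  8.210e+01 -1.000e-01 -1.799e+02] F [ 0.2 -0.2  0.2] T [ 0.01  0.01 -0.02] w 85.3
```

```bash
python3 -m crank '[[[0,0,0,10,0],[19,-32,0,0,0],[19,-32,0,0,0],[19,-32,0,0,0],[19,-32,0,0,0],[0,0,0,10.7,0],[0,0,0,10.7,0],[0,0,0,10.7,0],[0,0,0,10.7,0],[0,0,0,10.7,0],[0,0,0,10.7,0],[0,0,0,10.7,0]]]' >/dev/null; python3 st.py
python3 -m crank '[[[0,0,0,10.7,0],[0,0,0,10.7,0],[0,0,0,10.7,0],[0,0,0,10.7,0],[0,0,0,10.7,0],[0,0,0,10.7,0],[0,0,0,10.7,0],[0,0,0,10.7,0],[0,0,0,10.7,0],[0,0,0,0,0]]]' >/dev/null; python3 st.py
```

```text
t 9.9 p [576.15  61.51 270.33] yaw -91.73 zaxis tilt deg xy [-0.6   0.02] J [  6.   23.   18.9  86.5   0.1 -82.2] F [-0.4 -0.3  0.2] T [-0.02  0.03 -0.01] w 85.8
t 11.15 p [575.99  62.95 268.9 ] yaw 171.69 zaxis tilt deg xy [-0.75  0.07] J [ 6.2 23.1 18.9 86.5  0.1 14.5] F [-0.2 -0.1 -0.2] T [-0.04 -0.03 -0.03] w 85.5
```

Run:
```python
from h import *
o=bot.get_obs(); c=bot.camera("wrist"); print(o["clock"],o["eef_pos"])
np.savez("w3.npz",img=c["img"],depth=c["depth"],P=cloud(c,o),q=o["tool_rot"],p=o["eef_pos"])
cv2.imwrite("pics/w3.png",c["img"])
```

```text
11.15 [0.5759934  0.06294677 0.26890366]
```

View pics/w3.png

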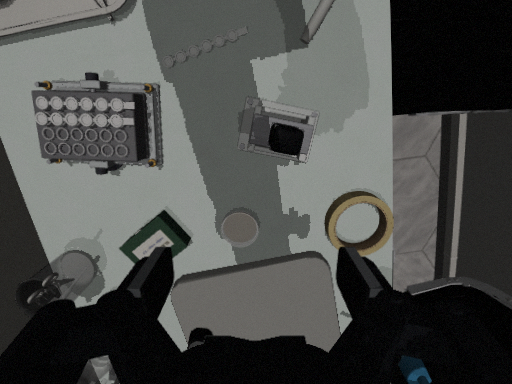

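Run:
```python
import cv2,numpy as np
i=np.load("w3.npz")["img"]
z=cv2.resize(i[85:175,225:335],None,fx=6,fy=6,interpolation=2); z=cv2.convertScaleAbs(z,alpha=1.5,beta=10)
cv2.imwrite("pics/w3a.png",z)
```

```text
(no output)
```

View pics/w3a.png

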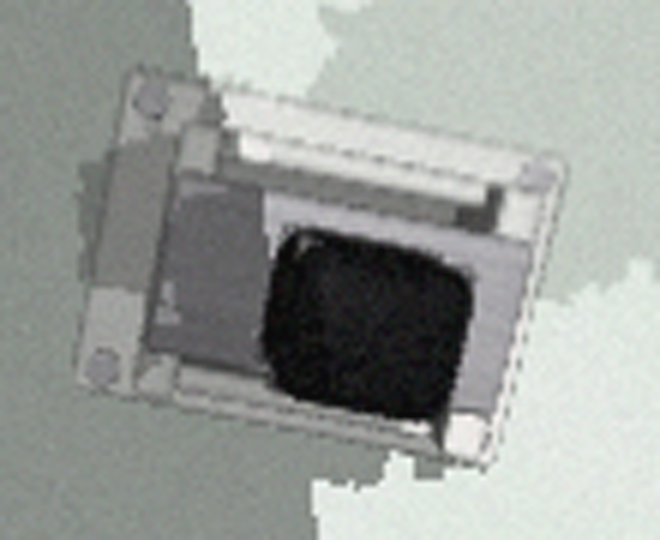

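Run:
```python
from h import *; from fit import kabsch2
d=np.load("w3.npz"); o=dict(tool_rot=d["q"],eef_pos=d["p"]); c=bot.camera("wrist")
un=lambda a:(np.array(a,float)+.5)/6-.5+[225,85]
# image: right=+world y approx ; order TL,TR,BR,BL ; up=toward robot(-x)
def est(px,z,w,l):
    B=plane(c,un(px),z,o)[:,:2]
    A=np.array([[-w,-l],[-w,l],[w,l],[w,-l]])/2
    sc=np.linalg.norm(B-B.mean(0))/np.linalg.norm(A-A.mean(0))
    R,t,th,e=kabsch2(A,B); print(z,t.round(4),np.degrees(th).round(2),"err",e.round(4),"sc",sc.round(3))
for z in (.004,.008,.012): est([(135,65),(568,158),(490,465),(78,390)],z,.074,.104)
est([(180,175),(533,238),(495,410),(150,352)],.063,.036,.074)
# handle by mask: black top
g=c["img"].max(2)
P=d["P"]; m=np.zeros(g.shape,bool); m[105:170,255:315]=True
H=P[m&(P[...,2]>.12)&(P[...,2]<.15)]; print("handle top depth",len(H),H.min(0).round(4),H.max(0).round(4),((H.min(0)+H.max(0))/2).round(4),np.median(H,0).round(4))
if len(H)>10: print(cv2.minAreaRect((H[:,:2]*1000).astype(np.float32)))
H=P[m&(P[...,2]>.05)&(P[...,2]<.075)]; print("plate z",np.median(H[:,2]))
F=P[95:160,236:246];print("foot z med",np.median(P[148:152,240:244,2]))
```

```text
0.004 [0.5368 0.1015] -19.27 err 0.0014 sc 0.983
0.008 [0.5365 0.1012] -19.27 err 0.0018 sc 0.973
0.012 [0.5361 0.101 ] -19.27 err 0.0024 sc 0.964
0.063 [0.5366 0.1014] -17.91 err 0.0013 sc 0.968
handle top depth 823 [0.5203 0.0835 0.1201] [0.554  0.1183 0.1352] [0.5371 0.1009 0.1277] [0.5359 0.1001 0.1328]
((537.0093383789062, 100.70751953125), (29.98603057861328, 26.346332550048828), 70.58940124511719)
plate z 0.06210600169635888
foot z med 0.0036008210272314434
```

```bash
cat > go.py <<'E'
import sys; from st import *
# target world x y z(mm) yaw(deg)
X=np.array([float(a) for a in sys.argv[1:4]])/1000; yaw=float(sys.argv[4])
y0=np.degrees(np.arctan2(R[1,0],R[0,0])); print("tool shift mm",((R.T@(X-o["eef_pos"]))*1000).round(1),"turn",round(((y0-yaw)+180)%360-180,2))
E
python3 -m crank '[[[0,0,0,10.7,0],[25,12,0,0,0],[25,12,0,0,0],[0,0,0,0,0]]]' >/dev/null; python3 go.py 536.8 101.2 83 160.8
```

```text
t 11.75 p [536.01 102.55 269.11] yaw 161.16 zaxis tilt deg xy [-0.75  0.07] J [10.7 19.  13.  84.7  0.2 29.6] F [-0.4  0.5  0.6] T [-0.06 -0.01 -0.01] w 85.4
tool shift mm [ -3.6  -0.4 186.1] turn 0.36
```

```bash
python3 -m crank '[[[-1,0,40,0,0],[-1,0,40,0,0],[-1,0,40,0,0],[-0.5,-0.4,30,0,0],[0,0,0,0,0]]]' >/dev/null; python3 go.py 536.8 101.2 83 160.8
```

```text
t 12.38 p [541.92  99.26 116.47] yaw 161.51 zaxis tilt deg xy [-0.35  0.03] J [10.3 24.  -2.9 63.4  0.1 28.8] F [-0.8 -0.5  0.1] T [ 0.   -0.08 -0.01] w 85.7
tool shift mm [ 5.3  0.3 33.5] turn 0.71
```

```bash
python3 -m crank '[[[5,0,10,0.7,0],[0,0,12,0,0],[0,0,10,0,0],[0,0,0,0,0]]]' >/dev/null; python3 go.py 536.8 101.2 83 160.8
python3 - <<'E'
from h import *
for n in ("scene","wrist","side"):
    c=bot.camera(n); i=c["img"]
    if n!="wrist":
        u,v=proj(c,[.537,.101,.1])[0].astype(int); i=cv2.resize(i[max(v-60,0):v+60,u-70:u+70],None,fx=5,fy=5,interpolation=2)
    cv2.imwrite(f"pics/g1{n}.png",cv2.convertScaleAbs(i,alpha=1.6,beta=15))
E
```

```text
t 12.88 p [539.87 100.98  86.04] yaw 160.8 zaxis tilt deg xy [0.02 0.08] J [10.6 25.2 -6.  58.7  0.1 29.7] F [-0.3  0.1 -0.3] T [0.   0.01 0.04] w 85.2
tool shift mm [ 3.  -0.8  3. ] turn 0.0
```

View pics/g1scene.png

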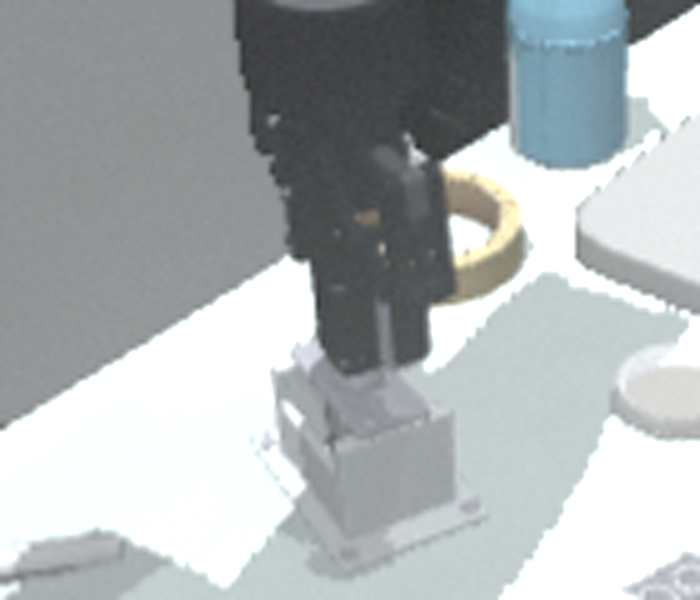

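View pics/g1wrist.png

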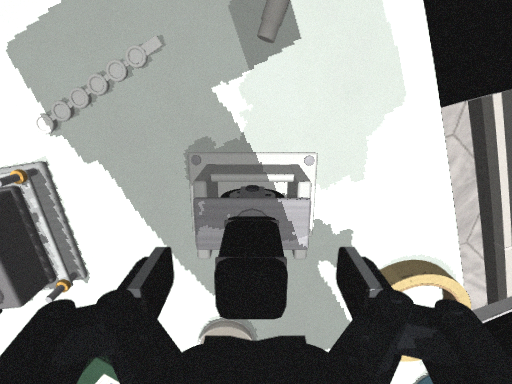

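```bash
python3 -m crank '[[[3,-0.8,3,0,0],[0,0,0,0,0]]]' >/dev/null; python3 go.py 536.8 101.2 83 160.8
python3 -m crank '[[[0,0,0,0,255],[0,0,0,0,255],[0,0,0,0,255],[0,0,0,0,255],[0,0,0,0,255]]]'; python3 st.py
```

```text
t 13.28 p [537.86 101.51  84.58] yaw 160.8 zaxis tilt deg xy [0.2  0.12] J [10.6 25.  -6.6 58.2  0.1 29.8] F [-0.3  0.4 -0.3] T [ 0.03 -0.   -0.05] w 85.5
tool shift mm [ 0.9 -0.6  1.6] turn 0.0
clock: 13.9
eef_pos: [0.5383, 0.1013, 0.0852]
tool_rot: [0.167, 0.986, 0.001, 0.002]
ft_force: [0.5, 0.4, -0.0]
grip_width: 0.0294
t 13.9 p [538.3  101.34  85.19] yaw 160.8 zaxis tilt deg xy [0.27 0.09] J [10.6 24.9 -6.6 58.2  0.  29.8] F [ 0.5  0.4 -0. ] T [-0.12  0.04 -0.03] w 29.4
```

```bash
python3 -m crank '[[[0,0,-10,0,255],[0,0,-12,0,255],[0,0,-12,0,255],[0,0,0,0,255]]]'>/dev/null; python3 go.py 538.3 101.3 185 160.8
```

```text
t 14.4 p [537.17 101.31 120.45] yaw 160.81 zaxis tilt deg xy [0.12 0.09] J [10.6 23.  -3.8 63.1  0.1 29.8] F [-0.2 -1.1 -2.9] T [-0.02 -0.07 -0.02] w 29.3
tool shift mm [ -1.2   0.5 -64.5] turn 0.01
```

```bash
python3 -m crank '[[[0,0,-20,0,255],[0,0,-25,0,255],[0,0,-22,0,255],[0,0,0,0,255]]]'>/dev/null; python3 st.py
python3 - <<'E'
import numpy as np
# block pose
th=np.radians(-10.82); R=np.array([[np.cos(th),-np.sin(th)],[np.sin(th),np.cos(th)]]); m=np.array([.4841,-.1328])
for n,y in (("cap1",-.045),("cap6",.045),("pre",-.060)): print(n,((m+R@[0,y])*1000).round(1))
E
```

```text
t 14.9 p [536.07 101.07 188.21] yaw 160.81 zaxis tilt deg xy [-0.02  0.07] J [10.6 20.2  2.6 72.4  0.1 29.8] F [ 0.5 -0.  -3.6] T [ 0.   -0.04  0.02] w 29.4
cap1 [ 475.7 -177. ]
cap6 [492.5 -88.6]
pre [ 472.8 -191.7]
```

```bash
python3 -m crank '[[[0,0,0,-8.4,255],[0,-20,0,0,255],[1,-35,0,0,255],[1,-35,0,0,255],[1,-35,0,0,255],[1,-35,0,0,255],[0,-30,0,0,255],[0,0,0,0,255]]]'>/dev/null; python3 go.py 477 -177.3 175 169.2
python3 - <<'E'
from h import *
o=bot.get_obs(); c=bot.camera("wrist"); np.savez("w4.npz",img=c["img"],P=cloud(c,o),q=o["tool_rot"],p=o["eef_pos"])
cv2.imwrite("pics/w4.png",cv2.convertScaleAbs(c["img"],alpha=1.5,beta=10))
E
```

```text
t 15.9 p [491.02 -89.54 176.75] yaw 169.63 zaxis tilt deg xy [-0.9  0.1] J [-10.3  16.2  -4.9  69.9  -0.1   0.1] F [ 0.4  0.5 -3.1] T [-0.   -0.04  0.05] w 29.6
tool shift mm [ -2.  -88.8   1.8] turn 0.43
```

View pics/w4.png

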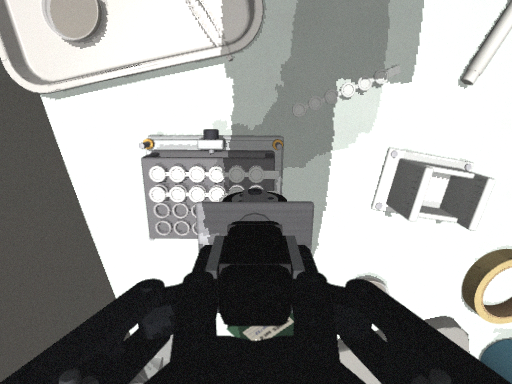

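```bash
cat > roll.py <<'E'
from st import *
def T(p,q):
    M=np.eye(4);M[:3,:3]=Ro.from_quat(q).as_matrix();M[:3,3]=p;return M
from scipy.spatial.transform import Rotation as Ro
# grasp: TCP pose and roller pose
yaw=np.radians(160.8); Rg=Ro.from_euler('z',yaw).as_matrix()@np.diag([1,-1,-1])
zt=np.radians([0.27,0.09]); Rt=Ro.from_rotvec(np.cross([0,0,-1],[zt[0],zt[1],-1])).as_matrix()
G=np.eye(4);G[:3,:3]=Rt@Rg;G[:3,3]=[.5383,.10135,.0852]
W=np.eye(4);W[:3,:3]=Ro.from_euler('z',np.radians(-19.2)).as_matrix();W[:3,3]=[.5368,.1012,.006]
rel=np.linalg.inv(G)@W
def roller(o): return T(o["eef_pos"],o["tool_rot"])@rel
B=np.radians(-10.82); Rb=np.array([[np.cos(B),-np.sin(B)],[np.sin(B),np.cos(B)]]); bm=np.array([.4841,-.1328])
r=roller(o); s=Rb.T@(r[:2,3]-bm)
print("wheel bottom mm",(r[:3,3]*1000).round(1),"on strip: lateral",(s[0]*1e3).round(2),"along",(s[1]*1e3).round(2),"(caps -45..45)","roller up tilt deg",np.degrees(r[:2,2]).round(2),"yaw rel strip",(np.degrees(np.arctan2(r[1,0],r[0,0])-B)).round(2))
E
python3 roll.py
python3 -m crank '[[[0,-15,0,0,255],[0,-15,0,0,255],[0,-15,0,0,255],[0,-15,0,0.4,255],[0,-15,0,0,255],[0,-10,0,0,255],[0,0,0,0,255]]]'>/dev/null; python3 roll.py
python3 - <<'E'
from h import *; from fit import kabsch2
d=np.load("w4.npz"); o=dict(tool_rot=d["q"],eef_pos=d["p"]); c=bot.camera("wrist")
g=cv2.convertScaleAbs(d["img"],alpha=1.5,beta=10)[125:245,130:290]
cv2.imwrite("pics/w4a.png",cv2.resize(g,None,fx=5,fy=5,interpolation=2))
E
```

```text
t 15.95 p [491.1  -88.55 176.66] yaw 169.7 zaxis tilt deg xy [-0.92  0.14] J [-10.2  16.2  -4.9  69.9  -0.    0.1] F [-0.7  0.5 -2.7] T [0.03 0.01 0.02] w 29.7
wheel bottom mm [488.  -88.9  97.5] on strip: lateral -4.38 along 43.83 (caps -45..45) roller up tilt deg [ 1.17 -0.01] yaw rel strip 0.52
t 16.82 p [ 474.9  -176.53  175.61] yaw 169.4 zaxis tilt deg xy [-0.97  0.16] J [-20.3  17.1  -3.8  70.1  -0.2  -9.7] F [-0.5  0.5 -2.9] T [-0.   -0.05  0.02] w 29.4
wheel bottom mm [ 471.7 -176.9   96.5] on strip: lateral -3.86 along -45.6 (caps -45..45) roller up tilt deg [ 1.23 -0.03] yaw rel strip 0.22
```

View pics/w4a.png

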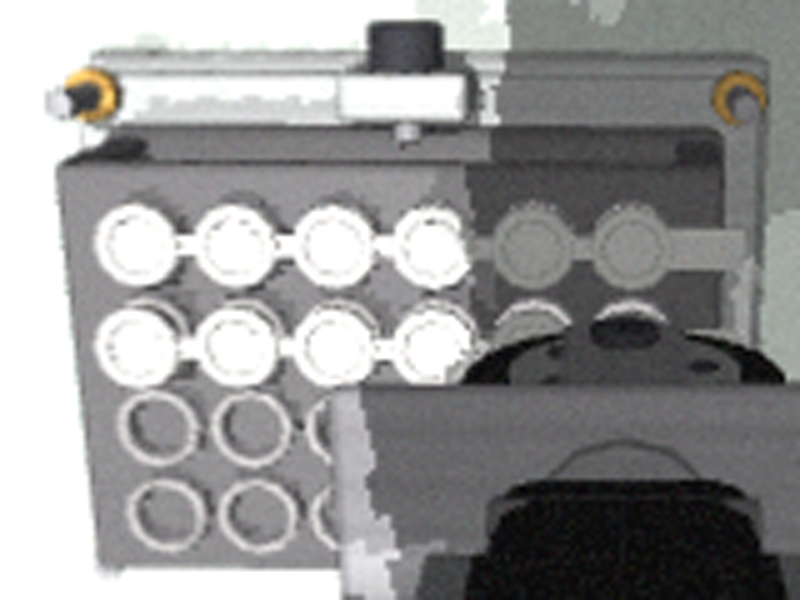

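Run:
```python
from h import *; from fit import kabsch2
d=np.load("w4.npz"); o=dict(tool_rot=d["q"],eef_pos=d["p"]); c=bot.camera("wrist")
un=lambda a:(np.array(a,float)+.5)/5-.5+[130,125]
ys=np.array([-45,-27,-9,9,27,45])/1000
L=[([(137,244),(237,245),(334,245),(432,245),(532,246),(630,246)],-.027,0),([(137,346),(237,347),(335,347),(433,346)],-.009,.005),([(157,427),(252,428)],.009,-.003),([(167,515),(258,516)],.027,-.003)]
for zh in (.066,.068,.070):
    A=[];Bq=[]
    for p,x,dz in L:
        Bq.append(plane(c,un(p),zh+dz,o)[:,:2]);A.append(np.c_[np.full(len(p),x),ys[:len(p)]])
    A0=np.vstack(A);B0=np.vstack(Bq)
    R,t,th,e=kabsch2(A0,B0); sc=np.linalg.norm(B0-B0.mean(0))/np.linalg.norm(A0-A0.mean(0))
    print(zh,t.round(4),np.degrees(th).round(2),e.round(4),sc.round(3),"mid",(R@[-.009,0]+t).round(4), "proud only lateral", (((Bq[1]-t)@R)[:,0]*1e3).round(2))
# holder from same view: foot corners full-picture px (scaled view 1:1)
P=d["P"]
for (u,v) in [(170,194),(196,174),(215,228)]: print(P[v,u].round(4))
```

```text
0.066 [ 0.4928 -0.1349] -10.61 0.0008 1.013 mid [ 0.4839 -0.1332] proud only lateral [-9.3  -9.19 -9.26 -9.53]
0.068 [ 0.4923 -0.1343] -10.61 0.0006 1.005 mid [ 0.4834 -0.1327] proud only lateral [-9.31 -9.2  -9.27 -9.54]
0.07 [ 0.4918 -0.1338] -10.61 0.0007 0.997 mid [ 0.4829 -0.1321] proud only lateral [-9.32 -9.21 -9.28 -9.54]
[ 0.4773 -0.1653  0.0725]
[ 0.4642 -0.1383  0.0687]
[ 0.4848 -0.1137  0.1535]
```

```bash
sed -i 's/radians(-10.82)/radians(-10.7)/; s/\[.4841,-.1328\]/[.4838,-.1328]/' roll.py
python3 -m crank '[[[-3.6,1,5,0,255],[0,0,6,0,255],[0,0,4,0,255],[0,0,0,0,255]]]'>/dev/null; python3 roll.py
python3 - <<'E'
from h import *
for n in ("scene","side"):
    c=bot.camera(n); i=c["img"]
    u,v=proj(c,[.48,-.15,.09])[0].astype(int); i=cv2.resize(i[max(v-50,0):v+50,u-65:u+65],None,fx=6,fy=6,interpolation=2)
    cv2.imwrite(f"pics/p1{n}.png",cv2.convertScaleAbs(i,alpha=1.5,beta=15))
E
```

```text
t 17.43 p [ 478.81 -173.72  158.97] yaw 169.62 zaxis tilt deg xy [-1.03  0.22] J [-19.9  18.1  -4.9  68.   -0.1  -9.5] F [-0.5  0.2 -3.7] T [ 0.03 -0.03  0.01] w 28.9
wheel bottom mm [ 475.6 -174.    79.8] on strip: lateral -0.44 along -41.98 (caps -45..45) roller up tilt deg [ 1.28 -0.09] yaw rel strip 0.32
```

View pics/p1scene.png

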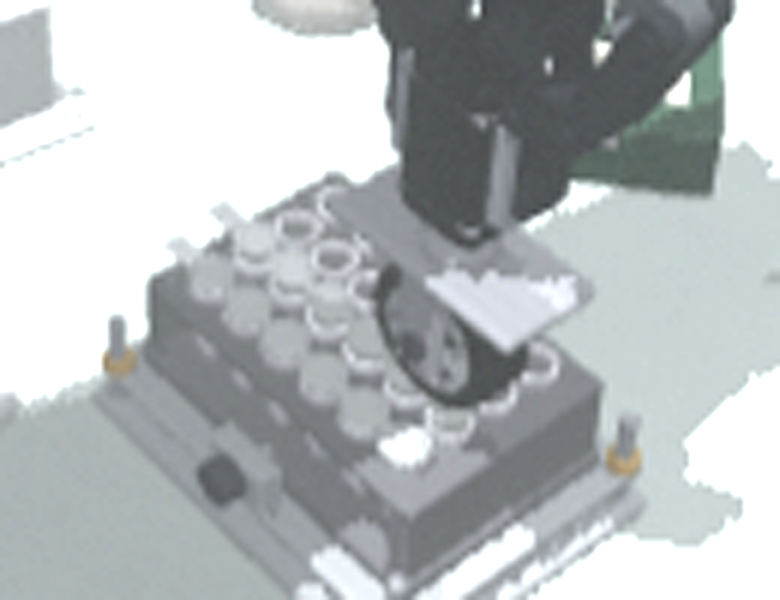

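View pics/p1side.png

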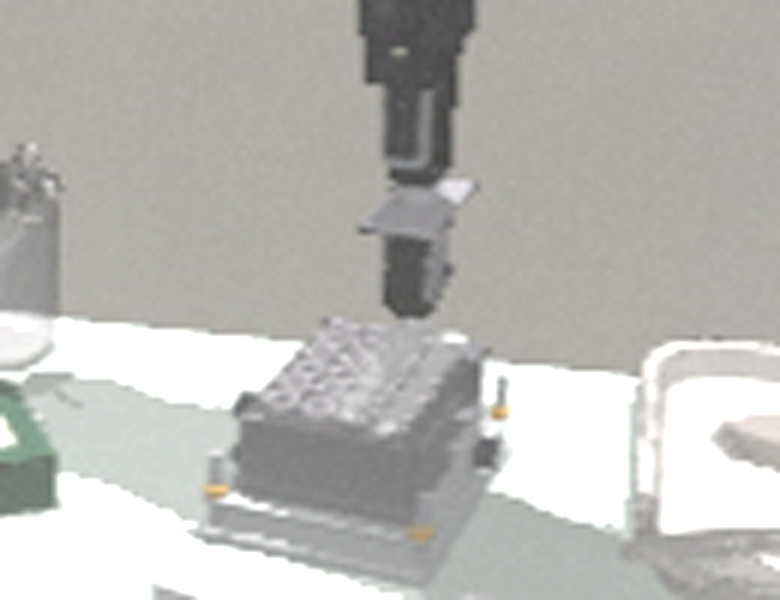

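```bash
python3 -m crank '[[[-0.4,-3,3,0.3,255],[0,0,2,0,255]]]'>/dev/null; python3 roll.py
python3 -m crank '[[[0,0,1.5,0,255]]]'>/dev/null; python3 roll.py
```

```text
t 17.77 p [ 479.16 -177.32  154.63] yaw 169.28 zaxis tilt deg xy [-0.92  0.18] J [-20.2  18.4  -5.2  67.3  -0.2  -9.5] F [ 0.1 -0.1 -2.2] T [-0.01 -0.04  0.07] w 29.7
wheel bottom mm [ 476.1 -177.6   75.5] on strip: lateral 0.73 along -45.48 (caps -45..45) roller up tilt deg [ 1.18 -0.05] yaw rel strip -0.02
t 17.9 p [ 479.29 -177.44  153.37] yaw 169.27 zaxis tilt deg xy [-0.89  0.17] J [-20.2  18.4  -5.3  67.1  -0.1  -9.5] F [-0.7  0.8  5.2] T [ 0.16  0.39 -0.04] w 30.0
wheel bottom mm [ 476.2 -177.8   74.2] on strip: lateral 0.93 along -45.58 (caps -45..45) roller up tilt deg [ 1.14 -0.04] yaw rel strip -0.03
```

```bash
python3 -m crank '[[[0.8,0,2,0,255]]]'>/dev/null; python3 roll.py
python3 -m crank '[[[0,0,2,0,255]]]'>/dev/null; python3 roll.py
```

```text
t 18.02 p [ 479.22 -177.63  153.12] yaw 169.26 zaxis tilt deg xy [-0.75  0.11] J [-20.2  18.3  -5.5  66.9  -0.2  -9.5] F [-2.   0.6 11. ] T [ 0.23  0.74 -0.  ] w 29.2
wheel bottom mm [ 476.4 -178.    74. ] on strip: lateral 1.09 along -45.82 (caps -45..45) roller up tilt deg [1.   0.02] yaw rel strip -0.04
t 18.15 p [ 479.31 -177.88  153.06] yaw 169.25 zaxis tilt deg xy [-0.66  0.06] J [-20.3  18.3  -5.6  66.8  -0.2  -9.5] F [-4.2  1.7  9.3] T [0.31 1.25 0.01] w 29.3
wheel bottom mm [ 476.6 -178.3   73.9] on strip: lateral 1.36 along -46.09 (caps -45..45) roller up tilt deg [0.92 0.07] yaw rel strip -0.05
```

```bash
python3 -m crank '[[[1.5,0.5,3.5,0,255]]]'>/dev/null; python3 roll.py
python3 -m crank '[[[1.0,0.5,4,0,255]]]'>/dev/null; python3 roll.py
```

```text
t 18.27 p [ 478.72 -177.69  152.  ] yaw 169.24 zaxis tilt deg xy [-0.47 -0.05] J [-20.2  18.1  -6.   66.3  -0.2  -9.5] F [-2.  -0.3  9.4] T [ 0.03  0.62 -0.04] w 29.4
wheel bottom mm [ 476.2 -178.3   72.8] on strip: lateral 1.03 along -46.12 (caps -45..45) roller up tilt deg [0.73 0.18] yaw rel strip -0.06
t 18.4 p [ 478.6  -177.6   150.56] yaw 169.23 zaxis tilt deg xy [-0.28 -0.16] J [-20.2  18.   -6.4  65.8  -0.2  -9.4] F [-3.2  1.   9.7] T [ 0.2   0.93 -0.01] w 29.2
wheel bottom mm [ 476.4 -178.4   71.4] on strip: lateral 1.19 along -46.14 (caps -45..45) roller up tilt deg [0.53 0.29] yaw rel strip -0.07
```

```bash
python3 -m crank '[[[2,0.5,4.5,0,255],[1,2,4.5,0,255]]]'>/dev/null; python3 roll.py
```

```text
t 18.65 p [ 478.15 -177.91  148.32] yaw 169.17 zaxis tilt deg xy [ 0.2  -0.69] J [-20.1  17.6  -7.4  64.6  -0.6  -9.2] F [-7.7 -3.7 21.3] T [-1.07  2.23  0.01] w 29.5
wheel bottom mm [ 476.6 -179.4   69.1] on strip: lateral 1.59 along -47.13 (caps -45..45) roller up tilt deg [0.06 0.82] yaw rel strip -0.14
```

```bash
python3 -m crank '[[[1,8,2,0,255]]]'>/dev/null; python3 roll.py;python3 -m crank '[[[1,10,3,0,255]]]'>/dev/null; python3 roll.py
```

```text
t 18.77 p [ 478.69 -173.98  149.59] yaw 169.04 zaxis tilt deg xy [ 0.3  -1.29] J [-19.3  17.2  -7.7  64.4  -1.1  -8.3] F [-6.2 -7.8 15.1] T [-2.    2.   -0.02] w 29.2
wheel bottom mm [ 477.3 -176.3   70.4] on strip: lateral 1.68 along -43.96 (caps -45..45) roller up tilt deg [-0.05  1.42] yaw rel strip -0.27
t 18.9 p [ 479.71 -166.88  149.81] yaw 168.92 zaxis tilt deg xy [ 0.43 -1.71] J [-18.3  16.9  -8.2  64.   -1.5  -7.2] F [-5.9 -2.4 14.2] T [-0.55  1.66  0.02] w 29.3
wheel bottom mm [ 478.5 -169.8   70.7] on strip: lateral 1.65 along -37.31 (caps -45..45) roller up tilt deg [-0.18  1.83] yaw rel strip -0.39
```

```bash
python3 -m crank '[[[2.5,10,4,0,255]]]'>/dev/null; python3 roll.py;python3 -m crank '[[[2.5,10,4,0,255]]]'>/dev/null; python3 roll.py
```

```text
t 19.02 p [ 480.55 -158.47  149.2 ] yaw 168.85 zaxis tilt deg xy [ 0.73 -1.99] J [-17.2  16.4  -8.9  63.4  -1.7  -6.1] F [-3.2 -3.7 18.7] T [-1.56  1.29 -0.01] w 29.8
wheel bottom mm [ 479.7 -161.8   70.1] on strip: lateral 1.38 along -29.21 (caps -45..45) roller up tilt deg [-0.47  2.12] yaw rel strip -0.46
t 19.15 p [ 481.57 -151.47  149.17] yaw 168.76 zaxis tilt deg xy [ 1.04 -2.49] J [-16.2  16.   -9.5  62.8  -2.1  -5. ] F [-5.  -3.7 18.5] T [-1.09  1.53 -0.09] w 29.4
wheel bottom mm [ 481.2 -155.4   70.1] on strip: lateral 1.64 along -22.74 (caps -45..45) roller up tilt deg [-0.78  2.62] yaw rel strip -0.55
```

```bash
python3 -m crank '[[[4,10,3.5,-0.5,255]]]'>/dev/null; python3 roll.py;python3 -m crank '[[[4,11,3.5,-0.3,255]]]'>/dev/null; python3 roll.py
```

```text
t 19.27 p [ 482.11 -142.52  148.86] yaw 169.22 zaxis tilt deg xy [ 1.47 -2.73] J [-15.1  15.5 -10.3  62.1  -2.3  -4.3] F [-0.3 -0.9  8.4] T [-0.29 -0.03  0.02] w 29.4
wheel bottom mm [ 482.3 -146.8   69.8] on strip: lateral 1.17 along -14.07 (caps -45..45) roller up tilt deg [-1.22  2.86] yaw rel strip -0.09
t 19.4 p [ 482.9  -135.23  149.08] yaw 169.43 zaxis tilt deg xy [ 1.9  -3.38] J [-13.9  14.9 -11.   61.4  -2.8  -3.4] F [-2.5 -7.3 14.5] T [-2.16  0.67 -0.07] w 29.4
wheel bottom mm [ 483.7 -140.4   70. ] on strip: lateral 1.33 along -7.53 (caps -45..45) roller up tilt deg [-1.64  3.51] yaw rel strip 0.12
```

```bash
python3 -m crank '[[[0,0,-30,0,255]]]'>/dev/null; python3 roll.py;python3 -m crank '[[[0,0,0,0,255]]]'>/dev/null; python3 roll.py; python3 -m crank '[[[0,-35,0,0,255],[0,0,0,0,255]]]'>/dev/null; python3 roll.py
```

```text
t 19.52 p [ 480.28 -132.93  178.17] yaw 169.45 zaxis tilt deg xy [ 1.7  -3.34] J [-13.7  13.4  -8.4  65.7  -2.8  -3.2] F [-0.2 -0.7 -3.6] T [ 0.08 -0.02 -0.01] w 29.5
wheel bottom mm [ 480.8 -138.1   99.1] on strip: lateral -1.95 along -5.76 (caps -45..45) roller up tilt deg [-1.44  3.47] yaw rel strip 0.13
t 19.65 p [ 482.41 -133.32  180.9 ] yaw 169.46 zaxis tilt deg xy [ 2.07 -3.42] J [-13.7  13.3  -8.2  65.7  -2.8  -3.2] F [-0.1 -0.3 -2.9] T [ 0.09 -0.02  0.01] w 29.2
wheel bottom mm [ 483.5 -138.6  101.9] on strip: lateral 0.73 along -5.76 (caps -45..45) roller up tilt deg [-1.81  3.55] yaw rel strip 0.14
t 19.9 p [ 474.91 -167.51  180.65] yaw 169.53 zaxis tilt deg xy [ 1.93 -3.33] J [-17.9  13.6  -7.8  65.7  -2.6  -7.4] F [-0.3  0.8 -2.9] T [0.13 0.05 0.08] w 29.5
wheel bottom mm [ 475.8 -172.7  101.6] on strip: lateral -0.49 along -40.67 (caps -45..45) roller up tilt deg [-1.68  3.46] yaw rel strip 0.22
```

```bash
for k in 1 2; do python3 -m crank '[[[0,0,-60,0,255]]]'>/dev/null; python3 st.py;done; python3 -m crank '[[[0,0,20,0,255],[0,0,20,0,255],[0,0,20,0,255],[0,0,20,0,255],[0,0,20,0,255]]]'>/dev/null; python3 st.py
```

```text
t 20.02 p [ 467.65 -162.33  233.79] yaw 169.47 zaxis tilt deg xy [ 0.99 -2.98] J [-17.6  11.7  -2.1  74.3  -2.5  -7.1] F [ 1.3  0.4 -2.5] T [ 0.03 -0.12 -0.  ] w 29.5
t 20.15 p [ 465.6  -158.47  293.09] yaw 169.45 zaxis tilt deg xy [ 0.77 -2.87] J [-17.2  10.5   5.2  83.1  -2.5  -6.7] F [ 1.6 -0.5 -3.1] T [ 0.02 -0.08  0.06] w 29.2
t 20.77 p [ 469.96 -161.03  191.9 ] yaw 169.58 zaxis tilt deg xy [ 1.15 -2.77] J [-17.5  13.1  -6.6  68.3  -2.3  -7.1] F [-0.2 -0.4 -2.1] T [ 0.09 -0.02  0.04] w 29.2
```

```bash
python3 -m crank '[[[0,0,-60,0,255],[0,0,-60,0,255],[0,10,10,0,255],[0,14,16,0,255],[0,14,16,0,255],[0,14,16,0,255],[0,14,16,0,255],[0,10,16,0,255]]]'>/dev/null; python3 roll.py
```

```text
t 21.77 p [469.04 -73.85 195.12] yaw 169.64 zaxis tilt deg xy [-1.14 -1.85] J [-7.7 12.8 -6.6 71.6 -2.   2.7] F [ 0.3  0.4 -3. ] T [ 0.06 -0.09  0.02] w 29.7
wheel bottom mm [465.7 -77.  116. ] on strip: lateral -28.2 along 51.49 (caps -45..45) roller up tilt deg [1.4  1.98] yaw rel strip 0.34
```

```bash
python3 -m crank '[[[-10,-2,8,0.3,255],[-10,-2,10,0,255],[-8,-2,10,0,255],[0,0,8,0,255],[0,0,0,0,255]]]'>/dev/null; python3 roll.py
python3 - <<'E'
from h import *
c=bot.camera("scene"); i=c["img"]
u,v=proj(c,[.48,-.15,.07])[0].astype(int); i=cv2.resize(i[max(v-50,0):v+50,u-65:u+65],None,fx=6,fy=6,interpolation=2)
cv2.imwrite(f"pics/p2scene.png",cv2.convertScaleAbs(i,alpha=1.2,beta=0))
E
```

```text
t 22.4 p [494.58 -86.36 152.16] yaw 169.35 zaxis tilt deg xy [-1.53 -1.79] J [-8.7 17.8 -6.5 67.  -2.   2. ] F [-0.5  0.3 -2.6] T [ 0.1  -0.07  0.01] w 29.3
wheel bottom mm [490.7 -89.4  73.1] on strip: lateral -1.32 along 43.94 (caps -45..45) roller up tilt deg [1.78 1.92] yaw rel strip 0.04
```

View pics/p2scene.png

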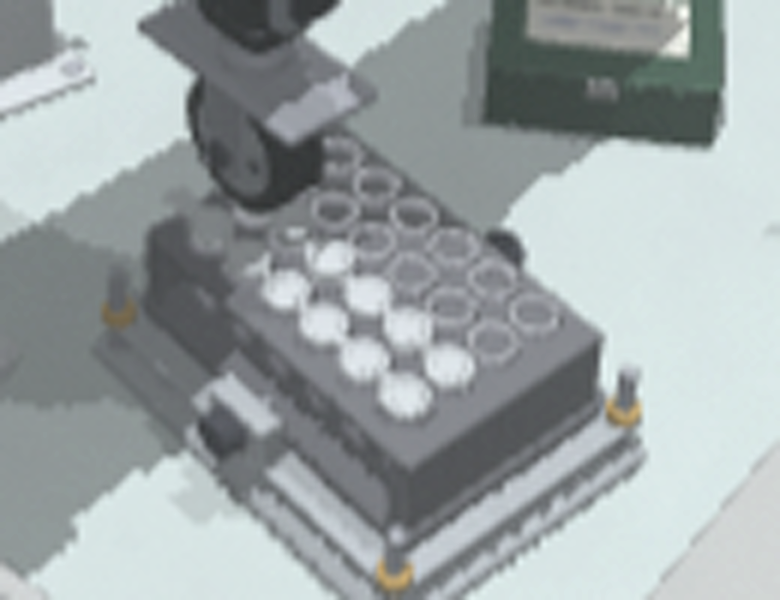

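The wheel is over cap 6 (crop 255,205), and caps 1–3 already look lower. I'll press here and roll back in −y.

```bash
python3 -m crank '[[[-1,0,4,0,255]]]'>/dev/null; python3 roll.py; python3 -m crank '[[[0,0,4,0,255]]]'>/dev/null; python3 roll.py;  python3 -m crank '[[[0,0,4,0,255]]]'>/dev/null; python3 roll.py
```

```text
t 22.57 p [495.24 -86.64 150.06] yaw 169.34 zaxis tilt deg xy [-1.47 -1.79] J [-8.7 17.9 -6.6 66.6 -2.   1.9] F [-5.   1.9 15.7] T [ 0.7   1.54 -0.09] w 29.4
wheel bottom mm [491.4 -89.7  71. ] on strip: lateral -0.54 along 43.8 (caps -45..45) roller up tilt deg [1.72 1.92] yaw rel strip 0.04
t 22.7 p [495.37 -85.88 149.11] yaw 169.37 zaxis tilt deg xy [-1.32 -1.67] J [-8.7 17.9 -6.9 66.3 -1.9  1.9] F [-5.3  4.6 17.8] T [ 1.24  1.75 -0.06] w 29.7
wheel bottom mm [491.7 -88.7  70. ] on strip: lateral -0.37 along 44.76 (caps -45..45) roller up tilt deg [1.57 1.8 ] yaw rel strip 0.06
t 22.82 p [495.35 -84.88 148.44] yaw 169.4 zaxis tilt deg xy [-1.16 -1.55] J [-8.7 17.8 -7.1 66.  -1.7  1.9] F [-6.3  3.9 17.4] T [ 1.05  1.8  -0.07] w 29.3
wheel bottom mm [491.9 -87.6  69.3] on strip: lateral -0.39 along 45.95 (caps -45..45) roller up tilt deg [1.41 1.68] yaw rel strip 0.1
```

```bash
python3 -m crank '[[[0.5,-6,5,0,255]]]'>/dev/null; python3 roll.py; python3 -m crank '[[[0.5,-10,4.5,0,255]]]'>/dev/null; python3 roll.py;  python3 -m crank '[[[0.5,-10,4.5,0,255]]]'>/dev/null; python3 roll.py
```

```text
t 22.95 p [495.34 -86.94 148.24] yaw 169.53 zaxis tilt deg xy [-0.75 -1.04] J [-9.3 17.5 -7.4 65.6 -1.1  1.2] F [-3.9 14.3 27.5] T [ 3.78  1.6  -0.18] w 29.2
wheel bottom mm [492.5 -88.9  69.1] on strip: lateral 0.4 along 44.72 (caps -45..45) roller up tilt deg [1.   1.17] yaw rel strip 0.22
t 23.07 p [494.06 -92.46 148.4 ] yaw 169.69 zaxis tilt deg xy [-0.41 -0.5 ] J [-10.3  17.3  -7.7  65.3  -0.6   0.1] F [-5.7  9.6 19.2] T [ 2.63  1.91 -0.09] w 29.3
wheel bottom mm [491.7 -93.7  69.2] on strip: lateral 0.5 along 39.86 (caps -45..45) roller up tilt deg [0.66 0.63] yaw rel strip 0.39
t 23.2 p [ 492.03 -100.55  148.02] yaw 169.8 zaxis tilt deg xy [-0.18 -0.34] J [-11.3  17.1  -8.   64.9  -0.4  -1.1] F [-6.2  3.3 20.3] T [ 0.95  1.53 -0.09] w 29.2
wheel bottom mm [ 490.  -101.6   68.8] on strip: lateral 0.27 along 31.82 (caps -45..45) roller up tilt deg [0.43 0.47] yaw rel strip 0.5
```

```bash
python3 -m crank '[[[0.5,-11,4.5,0.4,255]]]'>/dev/null; python3 roll.py; python3 -m crank '[[[0.5,-11,4.5,0.2,255]]]'>/dev/null; python3 roll.py;  python3 -m crank '[[[0.5,-11,4.5,0,255]]]'>/dev/null; python3 roll.py
```

```text
t 23.32 p [ 490.68 -109.7   148.26] yaw 169.47 zaxis tilt deg xy [ 0.17 -0.14] J [-12.5  17.   -8.2  64.6  -0.1  -2. ] F [-5.1  9.4 22. ] T [ 2.46  1.59 -0.02] w 29.2
wheel bottom mm [ 489.1 -110.4   69.1] on strip: lateral 1.06 along 22.95 (caps -45..45) roller up tilt deg [0.08 0.27] yaw rel strip 0.17
t 23.45 p [ 488.76 -119.22  147.96] yaw 169.33 zaxis tilt deg xy [ 0.44 -0.01] J [-13.8  16.8  -8.5  64.3   0.1  -3.1] F [-6.6  3.6 23.2] T [1.1  1.89 0.  ] w 29.7
wheel bottom mm [ 487.6 -119.8   68.8] on strip: lateral 1.27 along 13.48 (caps -45..45) roller up tilt deg [-0.19  0.14] yaw rel strip 0.03
t 23.57 p [ 486.93 -129.85  148.02] yaw 169.37 zaxis tilt deg xy [ 0.73 -0.03] J [-15.   16.7  -8.6  63.9   0.2  -4.4] F [-6.9  2.1 20.9] T [ 0.56  1.97 -0.01] w 29.5
wheel bottom mm [ 486.1 -130.4   68.8] on strip: lateral 1.85 along 2.75 (caps -45..45) roller up tilt deg [-0.47  0.16] yaw rel strip 0.07
```

```bash
python3 -m crank '[[[3.5,-11,4.5,0,255]]]'>/dev/null; python3 roll.py; python3 -m crank '[[[2.5,-11,4.5,0,255]]]'>/dev/null; python3 roll.py;  python3 -m crank '[[[2.5,-11,4.5,0,255]]]'>/dev/null; python3 roll.py
```

```text
t 23.7 p [ 484.08 -140.4   148.2 ] yaw 169.4 zaxis tilt deg xy [ 1.24 -0.09] J [-16.3  16.3  -9.1  63.3   0.3  -5.7] F [-1.1  1.4 14.2] T [ 0.38  0.27 -0.01] w 29.3
wheel bottom mm [ 484.  -141.1   69. ] on strip: lateral 1.71 along -8.1 (caps -45..45) roller up tilt deg [-0.99  0.22] yaw rel strip 0.1
t 23.82 p [ 481.94 -150.82  148.27] yaw 169.43 zaxis tilt deg xy [ 1.72 -0.1 ] J [-17.6  16.1  -9.5  62.8   0.4  -7.1] F [-2.5  3.4 14.9] T [1.22 0.96 0.02] w 29.3
wheel bottom mm [ 482.5 -151.5   69.1] on strip: lateral 2.2 along -18.62 (caps -45..45) roller up tilt deg [-1.46  0.23] yaw rel strip 0.13
t 23.95 p [ 479.38 -161.62  148.2 ] yaw 169.46 zaxis tilt deg xy [ 2.13 -0.18] J [-18.9  15.9  -9.8  62.3   0.5  -8.4] F [-4.2  2.6 17.8] T [0.54 1.19 0.05] w 29.6
wheel bottom mm [ 480.5 -162.4   69. ] on strip: lateral 2.27 along -29.72 (caps -45..45) roller up tilt deg [-1.88  0.31] yaw rel strip 0.16
```

```bash
python3 -m crank '[[[0,0,-60,0,255],[0,0,-60,0,255],[5,5,0,0,255]]]'>/dev/null; python3 roll.py
python3 - <<'E'
from h import *
o=bot.get_obs();c=bot.camera("wrist"); cv2.imwrite("pics/w5.png",cv2.convertScaleAbs(c["img"],alpha=1.1,beta=0)); np.savez("w5.npz",img=c["img"],P=cloud(c,o),q=o["tool_rot"],p=o["eef_pos"])
c=bot.camera("scene"); i=c["img"]
u,v=proj(c,[.48,-.15,.07])[0].astype(int); i=cv2.resize(i[max(v-50,0):v+50,u-65:u+65],None,fx=6,fy=6,interpolation=2)
cv2.imwrite(f"pics/p3scene.png",cv2.convertScaleAbs(i,alpha=1.2,beta=0))
E
```

```text
t 24.32 p [ 469.37 -156.07  270.33] yaw 169.34 zaxis tilt deg xy [ 2.19 -0.23] J [-18.7  10.7   2.1  79.3   0.5  -8. ] F [-0.4 -0.5 -3.7] T [-0.01 -0.04  0.01] w 29.5
wheel bottom mm [ 470.6 -156.9  191.1] on strip: lateral -8.5 along -26.17 (caps -45..45) roller up tilt deg [-1.94  0.36] yaw rel strip 0.04
```

View pics/p3scene.png

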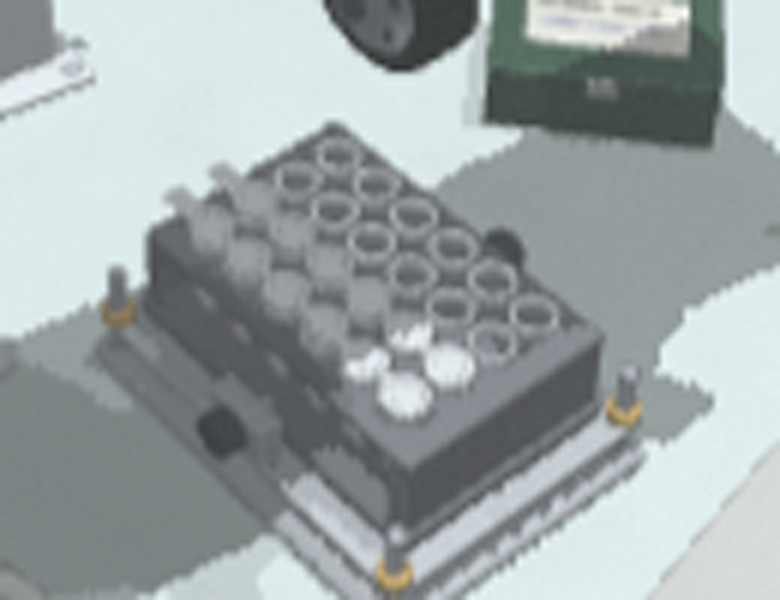

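View pics/w5.png

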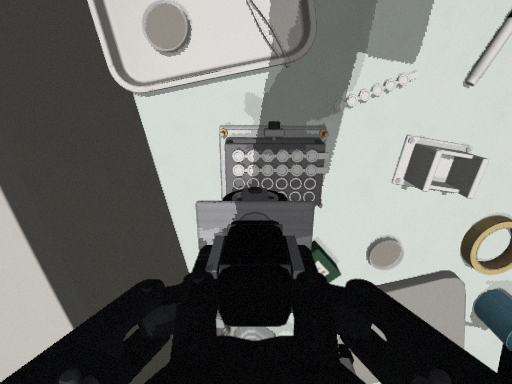

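```bash
cat > caps.py <<'E'
from h import *
Rb=-10.7*np.pi/180; Rb=np.array([[np.cos(Rb),-np.sin(Rb)],[np.sin(Rb),np.cos(Rb)]]); m=np.array([.4838,-.1328])
def zc(P):
    for nm,x in (("strip",0),("finished",-.018)):
        r=[]
        for y in (-.045,-.027,-.009,.009,.027,.045):
            q=m+Rb@[x,y]; d=np.hypot(P[...,0]-q[0],P[...,1]-q[1]); k=(d<.006)&(abs(P[...,2]-.07)<.012)
            r.append((np.median(P[k][:,2])*1e3,k.sum()) if k.sum()>2 else (np.nan,0))
        print(nm,[f"{a:.1f}({n})" for a,n in r])
E
python3 - <<'E'
from caps import *
print("before w1");zc(np.load("w1.npz")["P"]);print("w4");zc(np.load("w4.npz")["P"]);print("now wrist");zc(np.load("w5.npz")["P"])
c=bot.camera("scene");print("scene");zc(cloud(c))
E
```

```text
before w1
strip ['73.7(69)', '72.3(72)', '72.7(68)', '73.2(73)', '73.6(75)', '73.2(71)']
finished ['68.6(67)', '68.5(65)', '68.5(67)', '68.7(70)', '68.6(67)', '68.8(67)']
w4
strip ['73.5(136)', '72.2(130)', '72.8(136)', '73.1(130)', '73.8(30)', 'nan(0)']
finished ['68.7(135)', '68.6(135)', '68.5(135)', '68.5(136)', '68.7(135)', '68.7(138)']
now wrist
strip ['68.6(72)', '68.3(70)', '68.5(70)', '68.5(72)', '68.6(70)', '68.5(72)']
finished ['68.4(74)', '68.8(75)', '68.5(75)', '68.5(76)', '68.5(73)', '68.5(73)']
scene
strip ['68.2(24)', '67.9(24)', '68.3(24)', '68.2(22)', '68.6(22)', '68.6(21)']
finished ['68.1(24)', '68.4(26)', '68.6(23)', '68.2(25)', '68.1(22)', '68.4(24)']
```

```bash
python3 -m crank '[[[0,0,20,0,255],[0,0,20,0,255],[0,0,20,0,255],[0,0,-60,0,255],[0,0,-60,0,255],[0,-4,10,0,255],[0,-4,16,0,255],[0,-4,16,0,255],[0,0,16,0,255],[0,0,16,0,255],[0,0,16,0,255],[0,0,16,0,255]]]'>/dev/null; python3 roll.py
```

```text
t 25.98 p [ 438.84 -158.38  175.22] yaw 169.49 zaxis tilt deg xy [-2.56  1.31] J [-20.1  14.2  -7.8  70.8   0.4  -9.6] F [-0.1 -0.5 -3.1] T [-0.06 -0.08  0.02] w 29.2
wheel bottom mm [ 433.5 -157.1   96.2] on strip: lateral -44.92 along -33.23 (caps -45..45) roller up tilt deg [ 2.81 -1.18] yaw rel strip 0.19
```

```bash
python3 -m crank '[[[-11,-3,3,0,255],[-11,-3,3,0,255],[-11,-3,3,0,255],[-10,-3,3,0.2,255],[0,0,4,0,255],[0,0,0,0,255]]]'>/dev/null; python3 roll.py
```

```text
t 26.73 p [ 478.45 -178.44  150.05] yaw 169.27 zaxis tilt deg xy [-3.05  1.48] J [-20.6  20.5  -3.   69.9   0.3  -9.9] F [ 0.8  0.6 -2.1] T [-0.06 -0.05 -0.01] w 29.2
wheel bottom mm [ 472.4 -176.9   71.1] on strip: lateral -2.98 along -45.49 (caps -45..45) roller up tilt deg [ 3.31 -1.35] yaw rel strip -0.03
```

```bash
python3 -m crank '[[[-4,0,1,0,255],[0,0,4,0,255]]]'>/dev/null; python3 roll.py; python3 -m crank '[[[1,0,5,0,255]]]'>/dev/null; python3 roll.py; python3 -m crank '[[[2,4,5,0,255]]]'>/dev/null; python3 roll.py
```

```text
t 26.98 p [ 483.33 -179.36  147.75] yaw 169.28 zaxis tilt deg xy [-2.82  1.4 ] J [-20.5  20.9  -2.7  69.5   0.3  -9.8] F [-3.3  1.1 22.7] T [0.52 1.48 0.05] w 29.3
wheel bottom mm [ 477.6 -178.    68.8] on strip: lateral 2.32 along -45.54 (caps -45..45) roller up tilt deg [ 3.07 -1.27] yaw rel strip -0.02
t 27.1 p [ 483.38 -179.57  147.58] yaw 169.27 zaxis tilt deg xy [-2.51  1.27] J [-20.6  20.6  -3.1  69.    0.3  -9.8] F [-5.8  1.3 27.3] T [ 0.7   1.66 -0.  ] w 29.3
wheel bottom mm [ 478.1 -178.4   68.5] on strip: lateral 2.86 along -45.84 (caps -45..45) roller up tilt deg [ 2.77 -1.14] yaw rel strip -0.02
t 27.23 p [ 483.49 -176.33  147.69] yaw 169.24 zaxis tilt deg xy [-2.15  1.05] J [-20.2  20.2  -3.7  68.5   0.2  -9.4] F [-3.6 -0.5 19.2] T [0.18 1.4  0.  ] w 29.4
wheel bottom mm [ 478.7 -175.4   68.6] on strip: lateral 2.92 along -42.82 (caps -45..45) roller up tilt deg [ 2.4  -0.92] yaw rel strip -0.05
```

```bash
python3 -m crank '[[[4,10,4.5,0,255],[4,11,4.5,0,255]]]'>/dev/null; python3 roll.py; python3 -m crank '[[[3,11,4.5,0,255],[2,11,4.5,0,255]]]'>/dev/null; python3 roll.py
```

```text
t 27.48 p [ 485.02 -156.97  148.  ] yaw 169.15 zaxis tilt deg xy [-1.1   0.55] J [-18.   18.8  -5.7  66.7   0.2  -7.2] F [ 0.1 -0.6 11.2] T [-0.2  -0.13 -0.06] w 29.2
wheel bottom mm [ 481.7 -156.7   68.9] on strip: lateral 2.37 along -23.92 (caps -45..45) roller up tilt deg [ 1.35 -0.43] yaw rel strip -0.15
t 27.73 p [ 488.46 -136.22  147.9 ] yaw 169.1 zaxis tilt deg xy [-0.23  0.13] J [-15.6  17.8  -7.1  65.3   0.1  -4.7] F [-4.3  1.1 16.7] T [ 0.22  1.4  -0.03] w 28.9
wheel bottom mm [ 486.3 -136.6   68.7] on strip: lateral 3.19 along -3.25 (caps -45..45) roller up tilt deg [0.49 0.  ] yaw rel strip -0.2
```

```bash
python3 -m crank '[[[2,11,4.5,0,255],[2,11,4.5,0,255]]]'>/dev/null; python3 roll.py; python3 -m crank '[[[2,11,4.5,0,255],[2,11,4.5,0,255]]]'>/dev/null; python3 roll.py
```

```text
t 27.98 p [ 491.53 -115.2   147.83] yaw 169.07 zaxis tilt deg xy [ 0.47 -0.25] J [-13.1  17.   -8.3  64.2  -0.1  -2.2] F [-4.4 -1.9 18.6] T [-0.42  1.33  0.06] w 29.6
wheel bottom mm [ 490.4 -116.1   68.6] on strip: lateral 3.34 along 17.65 (caps -45..45) roller up tilt deg [-0.21  0.37] yaw rel strip -0.23
t 28.23 p [494.79 -94.2  147.98] yaw 169.03 zaxis tilt deg xy [ 1.2 -0.6] J [-10.6  16.2  -9.3  63.2  -0.4   0.4] F [-5.2 -0.8 19.6] T [-0.31  1.68  0.01] w 29.4
wheel bottom mm [494.6 -95.6  68.8] on strip: lateral 3.73 along 38.59 (caps -45..45) roller up tilt deg [-0.94  0.73] yaw rel strip -0.27
```

```bash
python3 -m crank '[[[2,9,5,0,255],[1,0,5,0,255]]]'>/dev/null; python3 roll.py; python3 -m crank '[[[0,0,-12,0,255],[0,0,-15,0,255],[0,0,-15,0,255],[0,0,-15,0,255],[0,0,0,0,255]]]'>/dev/null; python3 roll.py
python3 - <<'E'
from caps import *
c=bot.camera("scene");print("scene");zc(cloud(c))
o=bot.get_obs();c=bot.camera("wrist");print("wrist");zc(cloud(c,o))
cv2.imwrite("pics/w6.png",c["img"])
E
```

```text
t 28.48 p [496.78 -84.6  147.93] yaw 169.09 zaxis tilt deg xy [ 1.96 -0.76] J [ -9.4  15.7 -10.1  62.2  -0.4   1.5] F [-4.5  1.1 21. ] T [0.48 1.4  0.01] w 29.7
wheel bottom mm [497.7 -86.2  68.7] on strip: lateral 4.98 along 48.38 (caps -45..45) roller up tilt deg [-1.71  0.89] yaw rel strip -0.21
t 29.1 p [494.62 -83.42 209.34] yaw 169.13 zaxis tilt deg xy [ 2.16 -0.78] J [-9.3 12.8 -4.4 70.6 -0.4  1.6] F [ 0.9  0.1 -3.2] T [ 0.08  0.07 -0.03] w 29.5
wheel bottom mm [495.8 -85.  130.1] on strip: lateral 2.91 along 49.15 (caps -45..45) roller up tilt deg [-1.9   0.91] yaw rel strip -0.17
scene
strip ['68.0(26)', '68.1(22)', '68.1(25)', '68.2(22)', '68.3(22)', '68.5(20)']
finished ['68.3(24)', '68.1(23)', '68.2(21)', '68.2(23)', '68.2(24)', '68.4(22)']
wrist
strip ['68.6(103)', '68.6(106)', '68.4(103)', '68.5(106)', '68.6(103)', '68.5(107)']
finished ['68.6(107)', '68.5(107)', '68.7(110)', '68.5(110)', '68.5(113)', '68.5(114)']
```

```bash
python3 -m crank '[[[-1,16,0,0,255],[-1,24,0,0,255],[-1,24,0,0,255],[-1,24,0,0,255],[-1,24,0,0,255],[-1,24,0,0,255],[-1,24,0,0,255],[-1,20,0,0,255],[0,0,0,8.3,255],[0,0,0,0,255]]]'>/dev/null; python3 roll.py;python3 -m crank '[[[0,0,-40,0,255],[0,0,10,0,255],[0,0,12,0,255],[0,0,0,0,255]]]'>/dev/null; python3 roll.py
```

```text
t 30.45 p [532.3  106.83 196.96] yaw 160.95 zaxis tilt deg xy [ 1.03 -0.56] J [11.8 18.9  2.  72.3 -0.8 30.8] F [-0.3  0.6 -3.5] T [ 0.01  0.04 -0.02] w 29.8
wheel bottom mm [531.8 105.8 117.8] on strip: lateral 2.92 along 243.35 (caps -45..45) roller up tilt deg [-0.76  0.65] yaw rel strip -8.35
t 30.95 p [529.67 107.84 210.84] yaw 161.39 zaxis tilt deg xy [ 0.63 -0.6 ] J [11.9 18.5  3.6 74.6 -0.7 30.5] F [-0.1  0.6 -3.7] T [0.04 0.02 0.01] w 29.3
wheel bottom mm [528.7 106.7 131.6] on strip: lateral -0.38 along 243.68 (caps -45..45) roller up tilt deg [-0.36  0.69] yaw rel strip -7.91
```

```bash
cat > hang.py <<'E'
import sys
from roll import *
z=float(sys.argv[1])
tgt=np.array([.5368,.1012,z/1000])
print("shift", ((R.T@(tgt-r[:3,3]))*1e3).round(1),"turn",(np.degrees(np.arctan2(r[1,0],r[0,0]))+19.2).round(2))
E
python3 -m crank '[[[0,0,-40,0,255],[0,0,8,0,255],[0,0,12,0,255],[0,0,12,0,255],[0,0,0,0,255]]]'>/dev/null; python3 hang.py 75
```

```text
t 31.57 p [525.62 106.81 211.04] yaw 161.43 zaxis tilt deg xy [-0.09 -0.74] J [11.9 18.6  3.8 75.4 -0.7 30.5] F [-0.4 -0.1 -2.9] T [ 0.06  0.05 -0.01] w 29.1
wheel bottom mm [523.6 105.5 131.9] on strip: lateral -5.11 along 241.54 (caps -45..45) roller up tilt deg [0.36 0.83] yaw rel strip -7.87
shift [-13.7   0.9  56.9] turn 0.63
```

```bash
python3 -m crank '[[[-6,0,12,0.6,255],[-6,0,14,0,255],[-2,0,14,0,255],[0,0,10,0,255],[0,0,0,0,255]]]'>/dev/null; python3 hang.py 68
python3 - <<'E'
from h import *
o=bot.get_obs(); c=bot.camera("wrist"); cv2.imwrite("pics/w7.png",cv2.convertScaleAbs(c["img"],alpha=1.3,beta=10)); np.savez("w7.npz",img=c["img"],P=cloud(c,o),q=o["tool_rot"],p=o["eef_pos"])
for n in ("scene","side"):
    c=bot.camera(n); i=c["img"]
    u,v=proj(c,[.537,.101,.07])[0].astype(int); i=cv2.resize(i[max(v-50,0):v+50,u-60:u+60],None,fx=6,fy=6,interpolation=2)
    cv2.imwrite(f"pics/h1{n}.png",cv2.convertScaleAbs(i,alpha=1.3,beta=10))
E
```

```text
t 32.2 p [539.22 100.9  155.95] yaw 160.77 zaxis tilt deg xy [-0.23 -0.77] J [11.  22.   0.3 68.7 -0.7 30.2] F [-0.   0.5 -3.4] T [ 0.07 -0.01  0.02] w 29.2
wheel bottom mm [537.   99.6  76.8] on strip: lateral 9.15 along 238.2 (caps -45..45) roller up tilt deg [0.5  0.86] yaw rel strip -8.53
shift [0.8 1.6 8.8] turn -0.03
```

View pics/h1scene.png

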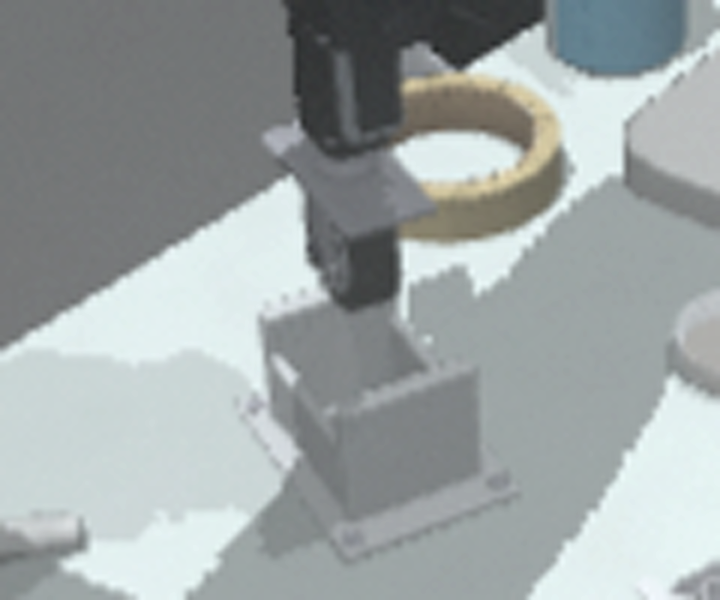

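View pics/h1side.png

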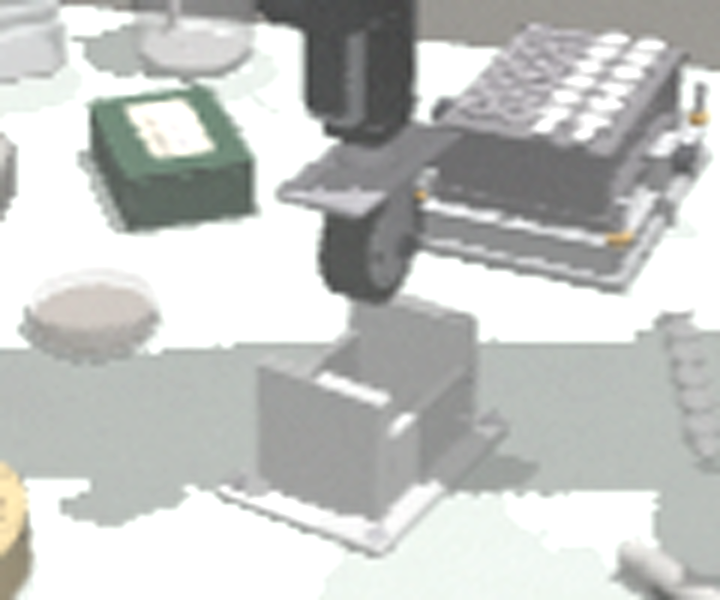

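View pics/w7.png

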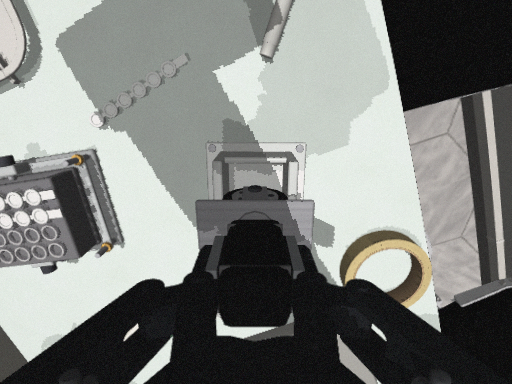

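```bash
python3 -m crank '[[[0.8,1.6,8,0,255],[0,0,8,0,255],[0,0,4,0,255]]]'>/dev/null; python3 hang.py 40
```

```text
t 32.73 p [540.98 103.24 137.99] yaw 160.8 zaxis tilt deg xy [ 0.14 -0.7 ] J [11.2 22.7 -1.5 65.8 -0.7 30.4] F [-0.2 -0.  -3.8] T [-0.03 -0.    0.02] w 29.6
wheel bottom mm [539.3 102.   58.8] on strip: lateral 10.94 along 241.03 (caps -45..45) roller up tilt deg [0.13 0.79] yaw rel strip -8.5
shift [ 2.2 -1.4 18.8] turn -0.0
```

```bash
python3 -m crank '[[[2.5,-1.2,4,0,255],[0.5,0,8,0,255],[0.5,0,8,0,255]]]'>/dev/null; python3 hang.py 20
```

```text
t 33.1 p [537.21 103.02 116.91] yaw 160.8 zaxis tilt deg xy [ 0.17 -0.69] J [11.3 23.3 -3.9 62.7 -0.7 30.4] F [ 0.9  0.3 -3.8] T [ 0.04  0.02 -0.02] w 29.1
wheel bottom mm [535.6 101.8  37.7] on strip: lateral 7.31 along 240.12 (caps -45..45) roller up tilt deg [0.1  0.78] yaw rel strip -8.5
shift [-1.2  0.  17.7] turn -0.0
```

```bash
python3 -m crank '[[[-1,-0.5,6,0,255],[0.3,0,7,0,255],[0.3,0,7,0,255]]]'>/dev/null; python3 hang.py 8
```

```text
t 33.48 p [537.39 102.04  95.15] yaw 160.8 zaxis tilt deg xy [ 0.14 -0.7 ] J [11.1 24.5 -5.7 59.9 -0.7 30.3] F [-0.5  0.2 -3.6] T [ 0.08 -0.04  0.01] w 29.5
wheel bottom mm [535.7 100.8  16. ] on strip: lateral 7.64 along 239.17 (caps -45..45) roller up tilt deg [0.13 0.79] yaw rel strip -8.5
shift [-0.8  0.8  8. ] turn -0.0
```

```bash
python3 -m crank '[[[-0.8,0.5,4,0,255],[0,0,3,0,255],[0,0,1.5,0,255]]]'>/dev/null; python3 hang.py 6
python3 -m crank '[[[0,0,1.5,0,255]]]'>/dev/null; python3 hang.py 6
```

```text
t 33.85 p [538.11 102.11  85.53] yaw 160.8 zaxis tilt deg xy [ 0.09 -0.71] J [11.1 25.1 -6.2 58.7 -0.7 30.3] F [-1.6 -0.4  2. ] T [0.   0.3  0.01] w 29.5
wheel bottom mm [536.4 100.9   6.3] on strip: lateral 8.26 along 239.35 (caps -45..45) roller up tilt deg [0.18 0.8 ] yaw rel strip -8.5
shift [-0.3  0.5  0.3] turn -0.0
t 33.98 p [538.14 102.07  85.38] yaw 160.81 zaxis tilt deg xy [ 0.13 -0.7 ] J [11.1 25.1 -6.3 58.6 -0.7 30.3] F [-6.2 -1.8 11.4] T [-0.08  1.02  0.15] w 29.4
wheel bottom mm [536.4 100.8   6.2] on strip: lateral 8.35 along 239.34 (caps -45..45) roller up tilt deg [0.14 0.79] yaw rel strip -8.5
shift [-0.2  0.5  0.2] turn 0.0
```

```bash
python3 -m crank '[[[0,0,-0.3,0,255],[0,0,0,0,130],[0,0,0,0,90],[0,0,0,0,0],[0,0,0,0,0],[0,0,0,0,0],[0,0,0,0,0]]]'; python3 st.py
python3 - <<'E'
from h import *
o=bot.get_obs(); c=bot.camera("wrist"); cv2.imwrite("pics/w8.png",cv2.convertScaleAbs(c["img"],alpha=1.3,beta=10))
c=bot.camera("side"); i=c["img"]
u,v=proj(c,[.537,.101,.07])[0].astype(int); i=cv2.resize(i[max(v-50,0):v+50,u-60:u+60],None,fx=6,fy=6,interpolation=2)
cv2.imwrite(f"pics/h2side.png",cv2.convertScaleAbs(i,alpha=1.3,beta=10))
E
```

```text
clock: 34.85
eef_pos: [0.5404, 0.1025, 0.0877]
tool_rot: [0.167, 0.986, -0.005, 0.005]
ft_force: [-0.8, 0.9, 0.1]
grip_width: 0.0859
t 34.85 p [540.43 102.54  87.65] yaw 160.81 zaxis tilt deg xy [ 0.45 -0.64] J [11.1 25.  -6.1 58.6 -0.7 30.3] F [-0.8  0.9  0.1] T [ 0.01 -0.03  0.05] w 85.9
```

View pics/w8.png

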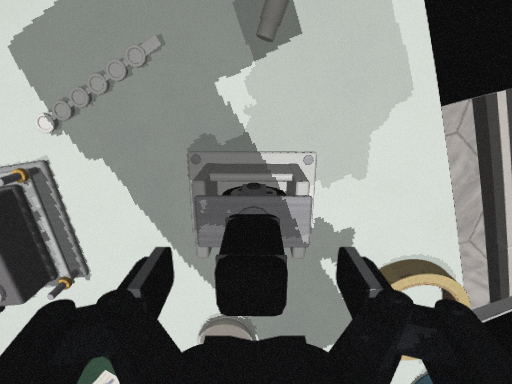

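View pics/h2side.png

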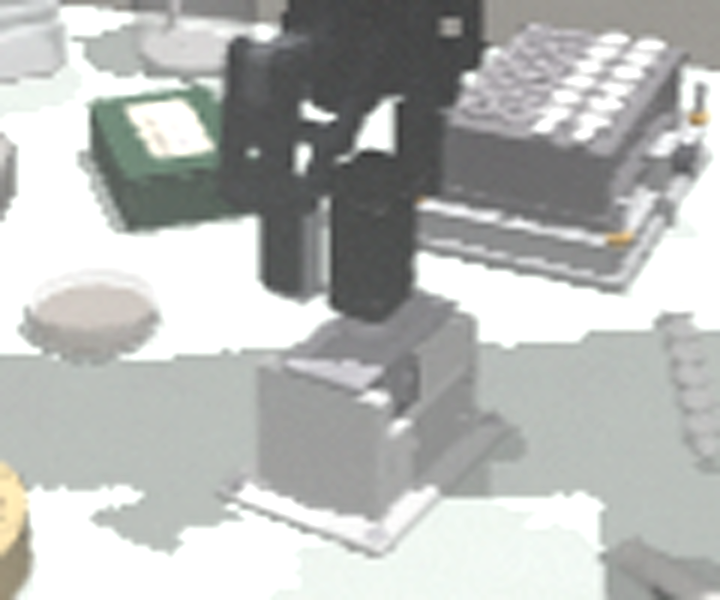

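The roller hangs in its holder as it did at first, with the jaws clear of the handle on both sides. I'll retract straight up and make final checks.

```bash
python3 -m crank '[[[0,0,-12,0,0],[0,0,-18,0,0],[0,0,-22,0,0],[0,0,-28,0,0],[0,0,-28,0,0],[0,0,-28,0,0],[0,0,-25,0,0],[0,0,0,0,0],[0,0,0,0,0]]]'
python3 - <<'E'
from caps import *
o=bot.get_obs();c=bot.camera("wrist");P=cloud(c,o);print("wrist");zc(P); cv2.imwrite("pics/w9.png",cv2.convertScaleAbs(c["img"],alpha=1.3,beta=10))
m0=np.hypot(P[...,0]-.5368,P[...,1]-.1012)<.05
H=P[m0&(P[...,2]>.12)&(P[...,2]<.15)]; print("handle top",np.median(H,0).round(4),cv2.minAreaRect((H[:,:2]*1000).astype(np.float32)))
s=bot.camera("side");Q=cloud(s);print("side");zc(Q);H=Q[(np.hypot(Q[...,0]-.5368,Q[...,1]-.1012)<.05)&(Q[...,2]>.05)&(Q[...,2]<.2)];print("max z",H[:,2].max())
c=bot.camera("scene");print("scene");zc(cloud(c));cv2.imwrite("pics/end.png",c["img"])
E
```

```text
clock: 36.08
eef_pos: [0.5391, 0.1044, 0.2593]
tool_rot: [0.167, 0.986, -0.004, 0.007]
ft_force: [1.1, -0.7, -0.5]
grip_width: 0.0851
wrist
strip ['68.4(63)', '68.2(63)', '68.5(64)', '68.4(66)', '68.4(67)', '68.3(66)']
finished ['68.7(68)', '68.4(64)', '68.5(69)', '68.6(70)', '68.4(73)', '68.5(74)']
handle top [0.534  0.1038 0.1329] ((535.747314453125, 103.29524993896484), (29.777708053588867, 25.092416763305664), 69.23831176757812)
side
strip ['68.0(5)', '67.6(5)', '68.2(4)', '68.0(5)', '67.2(6)', '68.0(6)']
finished ['nan(0)', '67.7(5)', '67.5(5)', '67.1(6)', '67.7(6)', '67.1(5)']
max z 0.13435748389941998
scene
strip ['68.2(22)', '67.2(25)', '68.1(24)', '67.8(19)', '68.4(18)', '68.7(21)']
finished ['68.2(26)', '68.5(25)', '68.4(22)', '68.0(23)', '67.9(23)', '68.3(23)']
```

View pics/w9.png

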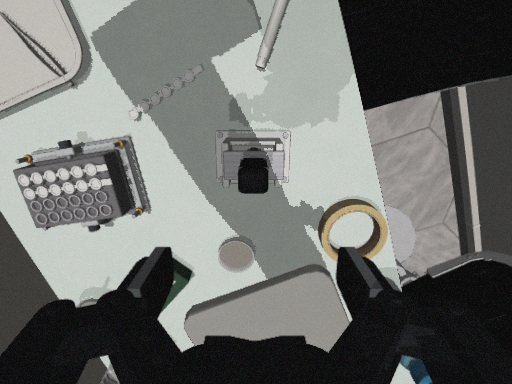

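View pics/end.png

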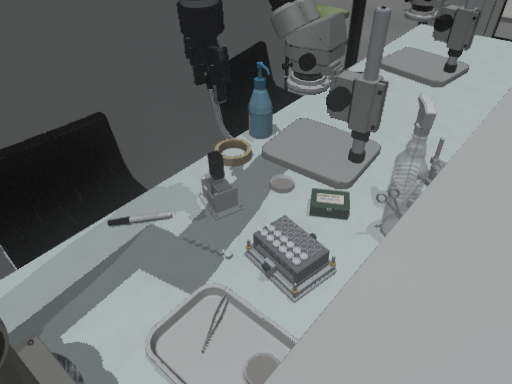

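In the last views the handle top is at z 0.1329, against 0.1328 at the start. The strip is level with the finished one, and the bystanders are where they were (scene: pen 140,218; dish 283,184; slide box 330,203).

```bash
python3 -c "
from workcell import bot
print(bot.job_done())"
```

```text
the job is handed in; nothing more can be done
None
```

The proud strip is rolled home on all six caps, and the roller is hanging back in its holder with the gripper clear. I handed the job in at about 36 s.

**Rolling:** I made three passes: one from cap 1 to the middle of the strip, one back from cap 6 to between caps 1 and 2, and a final full-length one from cap 1 to cap 6. The highest contact force I read was about 34 N, against the 45 N limit. The force is only reported at the end of each move call, so a short peak between readings could have gone unseen.

**Caps:** In the last wrist depth picture the six caps read 68.2–68.5 mm high, and the finished strip beside them 68.4–68.7 mm. They stood at 72.3–73.7 mm before. The scene and side pictures agree, but are noisier at about ±0.7 mm.

**Roller:** Its handle top is at 132.9 mm, against 132.8 mm at the start. The plan position reads 1–3 mm off the first measurement. I put that down to the more oblique view, because the plate sits on both walls in the pictures.

**Other things on the bench:** They look unmoved in the final pictures.

**What went less well:**
- **Tool tilt:** early on the last joint ran into its limit and tilted the tool by 4°; I had to work that out before grasping. Pressing also tilted the tool by up to about 3.4°.
- **Off-centre wheel:** the wheel ran up to about 5 mm off the strip's centre line at the end of the last pass, on the side away from the finished strip.

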